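# Rack the carved plaques to dry and start the fan

### The arm

A 6-joint arm with a two-finger parallel gripper is mounted at the origin on the work surface. World frame = base frame: x ahead of the robot, y to its left, z up, the work surface at z = 0. Lengths are in m, angles in rad, forces in N, time in s.
With the tool pointing down it reaches from about 0.35 to 0.925 m from the base axis. Payload 6.4 kg.
Tool frame: the origin (TCP) lies midway between the tips of the shut fingers; the grasp point (between the pads) lies 19 mm behind it (env.pinch_z is the distance from the TCP to the grasp point, in m); z points along the fingers, y is the direction in which the jaws open and shut (so a half turn about z gives the same grasp; the last joint's range is limited). The gripper opens to 85 mm and grips with 20 to 120 N. Pads are 22 mm wide; open, the fingers measure 114 mm over their backs; the gripper's body (76 mm by 85 mm) begins 54 mm behind the grasp point. The pads swing forward as they close: fully open they stand 13 mm farther back than shut.
Start: joints at [-1.514, 0.245, 1.558, -0, 1.339, -0.174], TCP at [0.149, -0.633, 0.231] pointing down, gripper open.
Joint ranges: [-3.13, 3.13], [-1.02, 2.26], [0.13, 2.54], [-0.95, 4.09], [0.21, 2.88], [-2.74, 2.74]. Speed limits (rad/s): [2.57, 2.57, 3.14, 3.14, 3.14, 3.14].

### API

Orientations are given as a 3x3 rotation matrix whose columns are the frame's x, y, z axes.
In Python, from workcell import env gives the robot as it stands.
- The arm moves only by the tool move_arm, never from a script. Its argument "increments" is a list of rows, each a list of 3 entries, a list of its own where there are three numbers: the shift along the tool's x, y, z in m, then the turn about the tool's z in degrees, then the opening, from 0 (shut) to 1 (fully open). A call has 1 to 12 rows; each row shifts and turns the commanded pose from where the row before left it, along the tool's axes as they then stand; what a row does not reach is not made up. A row lasts 1/8 s, in which the tool goes at most 62.5 mm and 10.7 degrees, less where a joint would pass 70% of its speed; a pose out of reach is approached as far as the arm can. A call is refused whole if a number of a shift passes 0.0625 or a number of a turn 10.7, either way. A call with a gripper value outside its range is refused whole. The fingers move at their own pace and stop on an object; "newtons" is the grip in N (left out, the last holds). Time passes only in rows, so rows that do not move let the fingers close. It gives the time, the measured TCP pose, the force and the opening at its end, in the units of the state.
- env.sense(): the state, without advancing time (a new reading comes with each control period).
- env.snapshot(name): name is "scene" or "top" or "wrist"; returns the picture (420x560x3 uint8, red, green, blue); there is no depth.
- env.calibration(name): a dict with "camera_matrix" (3x3 intrinsics, pixels), "dist" ([k1, k2, p1, p2, k3] as OpenCV has them; the pictures are not rectified), "xyz" and "attitude" of the camera in the world; the wrist camera has in their place "mount" (4x4, takes a point from camera to tool coordinates, whose origin is the TCP and whose axes are the flange's). Camera axes: x right, y down, z forward; pixel columns grow to the right and rows downward; lengths in m; the calibration is good to about 2 mm. A picture is of the moment at which its call begins: read the wrist's pose just before it. calibration takes no time and is no camera call.
- env.sign_off(): hands the job in, once; it reports no verdict.
The state is a dict: "time_s": time; "joint_positions": joint angles; "qvel": joint speeds; "joint_efforts": joint torques, N m; "ee_pos": TCP position; "ee_rot": TCP orientation; "ft_force": force on the tool from outside, world axes, zero at the start; "moment": the same for the moment, N m; "opening": opening from 0.0 (shut) to 1.0 (fully open).
Only numpy, scipy, OpenCV 4.12 (cv2) and the standard library are available. Lean on these libraries where they do the work, as an engineer would, in place of code of your own. Each camera call takes 0.05 s, during which the arm holds its last target.

### The job

Take the dust lid off the wooden drying rack and lay it flat, handle up, lengthwise in the middle of the blue mat. Then take every plaque from its easel and stand it upright, right way up, fully down in a slot of its own in the rack, and only after that turn the orange fan switch clockwise until it clicks on. Leave all the other things on the bench where they are.

Things in the scene. Friction and masses are not known exactly. Their poses are not given: they have to be found in the camera images.
- rack: low wooden drying box, open at the top, outer 225 x 108 x 55 mm (long side along its x), walls 6 mm, floor 8 mm thick. Origin: centre of its underside. Fixed to the bench. Inside, comb blocks (tops 46 mm above the bench) leave four slots, each 17 mm wide along the box's x, one plaque per slot, at x = -78, -26, +26, +78 mm (plaque thickness along the box's x); inside width along y 96 mm.
- lid: loose plywood dust lid, 233 x 116 x 8 mm, two battens 6 mm deep below it that drop inside the rack's rim with 2 to 5 mm play; 0.22 kg. Origin: centre of the board's underside, so 55 mm above the bench on the rack, 9 mm when lying on the mat. x along its length, z up. A red bar handle stands on it towards its +x end.
- lid_grip (a point): middle of the lid's red handle bar, at lid x = +70 mm, 24 mm above the board's underside; the bar is 16 mm thick (along x), 64 mm long (along y), and its top is 12 mm above this point
- mat: blue felt mat, 240 x 136 x 3 mm, fixed to the bench, where the lid is to lie; origin: centre of its underside, x along its length
- plaque0: light wood plaque with a round ring relief, 12 mm thick (its x), 80 mm wide (its y), 130 mm tall (its z), about 0.09 kg. Origin: middle of its foot (bottom end face); the relief is on its +x face. It starts on a grey easel, leaning 30 degrees from upright, its top towards the robot; its upper 55 mm are free on both faces. None when absent.
- plaque1: dark wood plaque with four pale bars, 12 mm thick (its x), 80 mm wide (its y), 130 mm tall (its z), about 0.09 kg. Origin: middle of its foot (bottom end face); the relief is on its +x face. It starts on a grey easel, leaning 30 degrees from upright, its top towards the robot; its upper 55 mm are free on both faces. None when absent.
- plaque2: light wood plaque with a six-petal flower relief, 12 mm thick (its x), 80 mm wide (its y), 130 mm tall (its z), about 0.09 kg. Origin: middle of its foot (bottom end face); the relief is on its +x face. It starts on a grey easel, leaning 30 degrees from upright, its top towards the robot; its upper 55 mm are free on both faces. None when absent.
- plaque3: mid-brown wood plaque with a pale diamond relief, 12 mm thick (its x), 80 mm wide (its y), 130 mm tall (its z), about 0.09 kg. Origin: middle of its foot (bottom end face); the relief is on its +x face. It starts on a grey easel, leaning 30 degrees from upright, its top towards the robot; its upper 55 mm are free on both faces. None when absent.
- easel0: grey-painted easel of plaque 0, fixed, 110 x 70 mm foot; a sloped ledge with a 10 mm lip and a back rest (on the robot's side) that covers the lower 70 mm of the plaque's back. Origin: centre of its underside, x away from the robot
- easel1: grey-painted easel of plaque 1, fixed, 110 x 70 mm foot; a sloped ledge with a 10 mm lip and a back rest (on the robot's side) that covers the lower 70 mm of the plaque's back. Origin: centre of its underside, x away from the robot
- easel2: grey-painted easel of plaque 2, fixed, 110 x 70 mm foot; a sloped ledge with a 10 mm lip and a back rest (on the robot's side) that covers the lower 70 mm of the plaque's back. Origin: centre of its underside, x away from the robot
- easel3: grey-painted easel of plaque 3, fixed, 110 x 70 mm foot; a sloped ledge with a 10 mm lip and a back rest (on the robot's side) that covers the lower 70 mm of the plaque's back. Origin: centre of its underside, x away from the robot
- switch (a joint): angle of the fan switch's orange bar knob, 0 = off, 1.275 rad = on (end stop); grows as it is turned clockwise seen from above. It turns freely to about 0.45 rad; then a spring detent resists with about 0.15 N m until 0.85 rad, then it snaps on to above 1.2 by itself; let go before that, it slips back to 0.45.
- switch_grip (a point): middle of the orange bar of the knob, on its vertical turning axis, 75 mm above the bench; it turns with the knob: x along the bar (60 mm long), y across it (16 mm thick), the bar's top is 14 mm above this point and its lower end 14 mm below, on a black disc 48 mm across. It stands on a grey box 90 x 90 x 46 mm
- mallet: rubber-headed mallet lying on the bench, 260 mm; not part of the job, leave it where it is
- bowl: small turned wooden bowl, 124 mm across, 55 mm high; not part of the job, leave it where it is
- sanding_block: cork sanding block 100 x 60 x 35 mm; not part of the job, leave it where it is
- oil: closed amber bottle, 60 mm across, 150 mm high; not part of the job, leave it where it is
- wax: closed jar, 72 mm across, 60 mm high; not part of the job, leave it where it is
- chisel: chisel, 180 mm, lying; not part of the job, leave it where it is
- finish_brush: brush, 200 mm, lying; not part of the job, leave it where it is
Mind the look-alikes: they are no part of the job. Leave any red look-alike of the plaque2 alone. Leave any green look-alike of the plaque0 alone.

How it is judged:
By the outcome, as a careful person would: the job done as asked, in the order asked, and still so for the second after the job is handed in, with the robot touching nothing.
Of plaque0, plaque1, plaque2, plaque3 only 3 to 4 are there at a start; the rules pass over those that are not, and their reading is None.
At some moment in a run one of lid may be knocked a few centimetres aside while the robot is not near it.
It also fails if it takes over 210 s, if anything falls off the work surface, if the arm or the gripper's body presses on something with over 40 N, if the wrist force passes 120 N, or if a joint passes its speed limit or range.

## Working session

There is one attempt and no reset: what is moved stays moved. The work goes in short steps, Python scripts to look and compute and a tool call to move; the robot and the scene stay as the last step left them, time stands still between calls to the robot, and variables do not carry over. Pictures are saved under pics/ and viewed, and the job is handed in when it is done.

Besides the shell and the picture viewer there is one more tool, called after "Call:" as name(argument=value, ...), one argument or row to a line, values as JSON. move_arm: Moves the arm, as the interface text tells. Its arguments: {"type":"object","properties":{"increments":{"type":"array","items":{"type":"array"}},"newtons":{"type":"number"}},"required":["increments"]}

```bash
ls; mkdir -p pics; cat > h.py <<'E'
import numpy as np, cv2
from workcell import env
def save(img,name): cv2.imwrite('pics/'+name+'.png',cv2.cvtColor(img,cv2.COLOR_RGB2BGR))
def cam(name,s=None):
    c=env.calibration(name); K=np.array(c['camera_matrix'],float); d=np.array(c['dist'],float)
    if 'mount' in c:
        s=s or env.sense(); M=np.array(c['mount']); R=np.array(s['ee_rot']); 
        return K,d,R@M[:3,3]+np.array(s['ee_pos']),R@M[:3,:3]
    return K,d,np.array(c['xyz'],float),np.array(c['attitude'],float)
def rays(C,px):
    K,d,o,R=C
    u=cv2.undistortPoints(np.array(px,float).reshape(-1,1,2),K,d).reshape(-1,2)
    v=np.c_[u,np.ones(len(u))]@R.T
    return o,v/np.linalg.norm(v,axis=1)[:,None]
def onz(C,px,z):
    o,v=rays(C,px); return o+v*((z-o[2])/v[:,2])[:,None]
def proj(C,P):
    K,d,o,R=C
    q=(np.array(P,float).reshape(-1,3)-o)@R
    p,_=cv2.projectPoints(q,np.zeros(3),np.zeros(3),K,d); return p.reshape(-1,2)
def tri(C1,p1,C2,p2):
    o1,v1=rays(C1,[p1]);o2,v2=rays(C2,[p2]);v1=v1[0];v2=v2[0]
    A=np.c_[v1,-v2];t=np.linalg.lstsq(A,o2-o1,rcond=None)[0]
    a=o1+v1*t[0];b=o2+v2*t[1];return (a+b)/2,np.linalg.norm(a-b)
E
python3 - <<'E'
from h import *
for n in ['scene','top','wrist']:
    save(env.snapshot(n),n+'0')
    c=env.calibration(n); print(n,{k:np.round(v,4).tolist() for k,v in c.items()})
s=env.sense(); print({k:np.round(v,3).tolist() for k,v in s.items()}, env.pinch_z)
E
```

```text
pics
scene {'camera_matrix': [[534.9906, 0.0, 275.4701], [0.0, 534.9906, 208.2723], [0.0, 0.0, 1.0]], 'dist': [-0.1341, 0.0, 0.0, 0.0, 0.0], 'xyz': [1.0862, 1.0087, 1.8562], 'attitude': [[-0.8533, 0.4446, -0.2724], [0.5214, 0.7299, -0.4421], [0.0023, -0.5193, -0.8546]]}
top {'camera_matrix': [[510.0281, 0.0, 277.9006], [0.0, 510.0281, 212.4717], [0.0, 0.0, 1.0]], 'dist': [0.0132, 0.0, 0.0, 0.0, 0.0], 'xyz': [0.2119, 0.0716, 1.6146], 'attitude': [[0.0173, -0.9841, 0.1766], [-0.9998, -0.0152, 0.0132], [-0.0103, -0.1768, -0.9842]]}
wrist {'camera_matrix': [[312.6534, 0.0, 280.4833], [0.0, 312.6534, 208.0925], [0.0, 0.0, 1.0]], 'dist': [-0.0288, 0.0, 0.0, 0.0, 0.0], 'mount': [[0.0012, -0.9535, -0.3015, 0.0761], [1.0, 0.0014, -0.0002, 0.0003], [0.0006, -0.3015, 0.9535, -0.1434], [0.0, 0.0, 0.0, 1.0]]}
{'time_s': 0.15, 'joint_positions': [-1.514, 0.246, 1.559, -0.0, 1.339, -0.174], 'qvel': [-0.002, -0.002, -0.003, 0.001, 0.001, 0.001], 'joint_efforts': [0.001, -42.998, -32.655, -0.0, 0.003, 0.0], 'ee_pos': [0.149, -0.632, 0.23], 'ee_rot': [[0.973, 0.229, -0.0], [0.229, -0.973, 0.001], [0.0, -0.001, -1.0]], 'ft_force': [-0.544, 0.212, 0.576], 'moment': [-0.036, -0.004, -0.027], 'opening': 0.996} 0.0187
```

View pics/scene0.png

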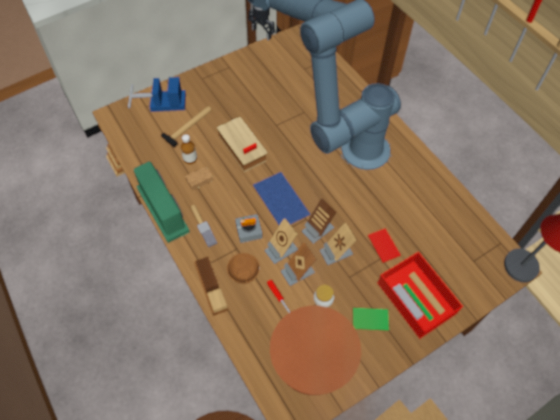

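View pics/top0.png

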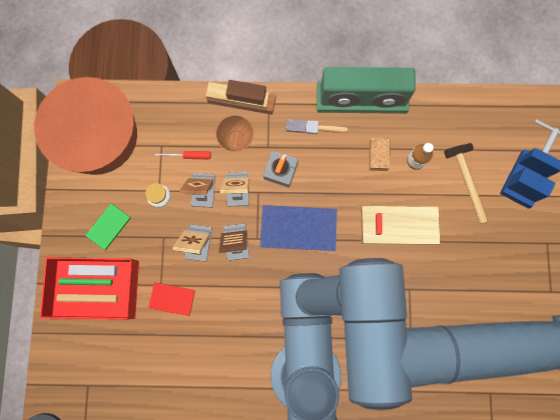

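View pics/wrist0.png

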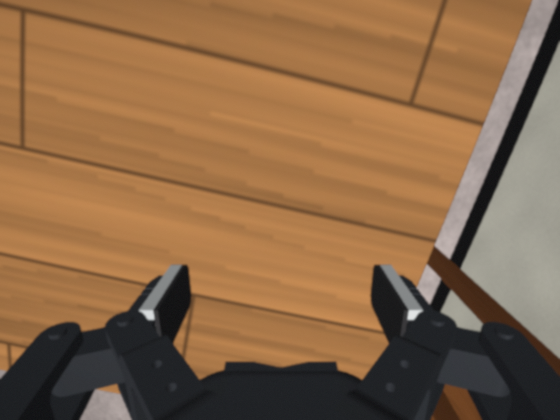

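Scene and top show all four plaques: ring at top px (235,184), bars (234,240), flower (192,240), diamond (198,185). Look-alikes are the red card (172,299) and the green card (108,227), both lying flat. The lid with its red handle is at (400,225), the mat at (299,228) and the switch at (281,167). The handle could be confused with the red screwdriver (196,155) and the red tray (90,288), so I'll check in a crop.

```bash
python3 - <<'E'
from h import *
im=cv2.imread('pics/top0.png')
cv2.imwrite('pics/topc1.png',cv2.resize(im[140:275,150:290],None,fx=4,fy=4,interpolation=cv2.INTER_CUBIC))
cv2.imwrite('pics/topc2.png',cv2.resize(im[140:270,250:450],None,fx=4,fy=4,interpolation=cv2.INTER_CUBIC))
C=cam('top')
for n,p,z in [('lid',(400,225),.063),('handle',(379,224),.08),('mat',(299,228),.003),('sw',(281,163),.089),('ring',(235,184),.08),('bars',(234,240),.08),('flower',(192,240),.08),('dia',(198,185),.08),('wax',(156,194),.06),('oil',(428,147),.15)]:
    print(n,onz(C,[p],z)[0].round(3))
E
```

```text
lid [ 0.457 -0.283  0.063]
handle [ 0.457 -0.216  0.08 ]
mat [0.452 0.025 0.003]
sw [0.641 0.085 0.089]
ring [0.575 0.226 0.08 ]
bars [0.401 0.224 0.08 ]
flower [0.399 0.351 0.08 ]
dia [0.57  0.341 0.08 ]
wax [0.544 0.474 0.06 ]
oil [ 0.679 -0.352  0.15 ]
```

View pics/topc1.png

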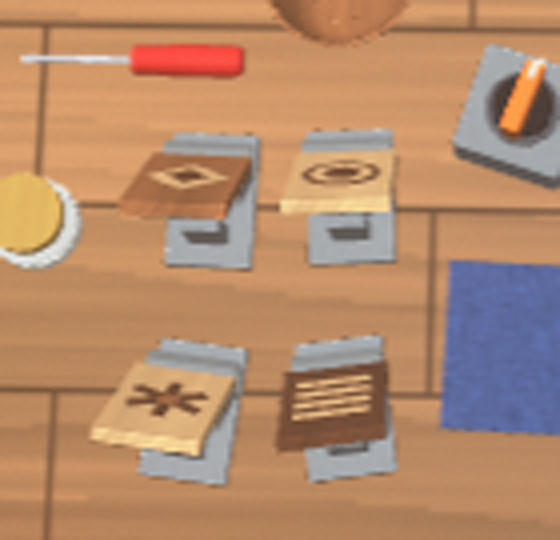

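View pics/topc2.png

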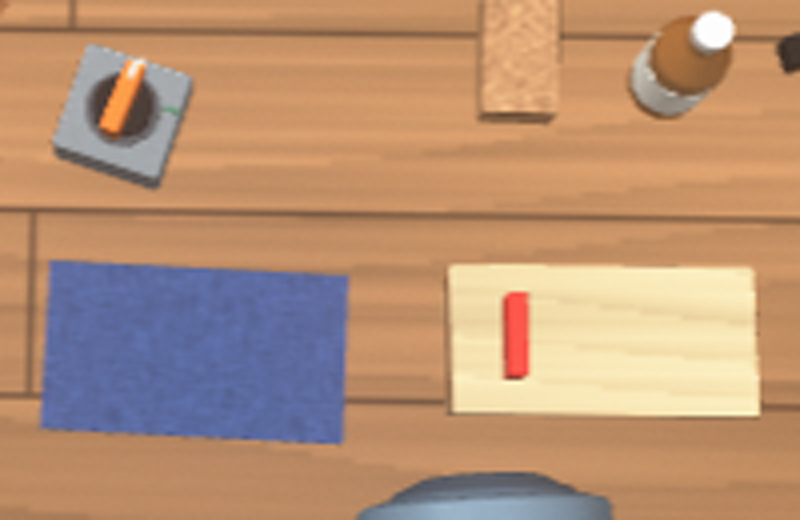

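```bash
cat >> h.py <<'E'
def yawof(s): R=np.array(s['ee_rot']); return np.degrees(np.arctan2(R[1,0],R[0,0]))
def go(target,yaw=None,pitchz=False):
    """print turn and total shift in tool axes (turn first)"""
    s=env.sense(); p=np.array(s['ee_pos']); y0=yawof(s)
    if yaw is None: yaw=y0
    t=np.radians(yaw); R=np.array([[np.cos(t),np.sin(t),0],[np.sin(t),-np.cos(t),0],[0,0,-1]])
    d=R.T@(np.array(target)-p)
    print('t',round(s['time_s'],2),'pos',p.round(4),'yaw',round(y0,2),'turn',round(y0-yaw,2),'then shift',d.round(4),'len',np.linalg.norm(d).round(3),'open',round(s['opening'],3))
E
python3 -c "
from h import *
go([.40,-.25,.30],0)"
```

```text
t 0.15 pos [ 0.1487 -0.6323  0.2304] yaw 13.23 turn 13.23 then shift [ 0.2513 -0.3823 -0.0696] len 0.463 open 0.996
```

Call:
move_arm(
  increments=[
    [[0,0,-0.01],6.6,1],
    [[0,0,0],6.6,1],
    [[0.025,-0.0385,-0.006],0,1],
    [[0.025,-0.0385,-0.006],0,1],
    [[0.025,-0.0385,-0.006],0,1],
    [[0.025,-0.0385,-0.006],0,1],
    [[0.025,-0.0385,-0.006],0,1],
    [[0.025,-0.0385,-0.006],0,1],
    [[0.025,-0.0385,-0.006],0,1],
    [[0.025,-0.0385,-0.006],0,1],
    [[0.025,-0.0385,-0.006],0,1],
    [[0.025,-0.0385,-0.006],0,1],
  ],
)

```text
time_s: 1.65
ee_pos: [0.399, -0.2462, 0.3013]
ee_rot: [[1.0, 0.0, -0.0], [0.0, -1.0, 0.0], [-0.0, -0.0, -1.0]]
ft_force: [0.4, -0.3, -0.3]
opening: 0.999
```

```bash
python3 - <<'E'
from h import *
go([.40,-.25,.30],0)
save(env.snapshot('wrist'),'w1'); save(env.snapshot('scene'),'s1')
E
```

```text
t 1.65 pos [ 0.399  -0.2462  0.3013] yaw 0.01 turn 0.01 then shift [0.001  0.0038 0.0013] len 0.004 open 0.999
```

View pics/w1.png

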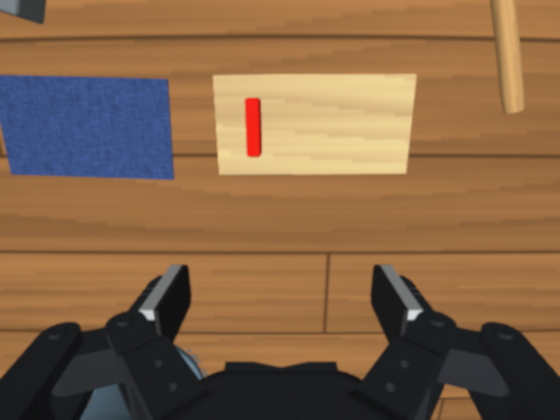

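View pics/s1.png

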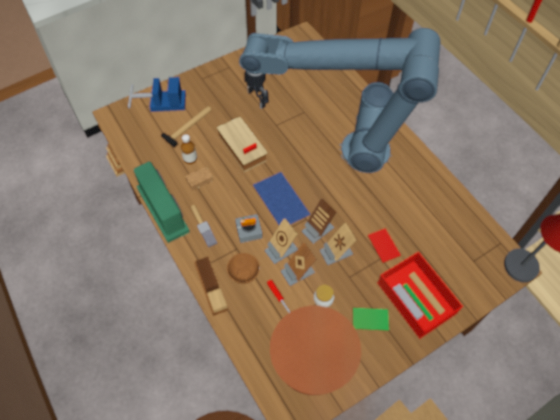

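The wrist view shows the lid at (315,124), its red handle at (253,127) and the mat at (85,127). Next I measure the handle and the lid and mat corners from the wrist and top views.

```bash
cat >> h.py <<'E'
def mask(img,kind):
    h=cv2.cvtColor(img,cv2.COLOR_RGB2HSV).astype(int); H,S,V=h[...,0],h[...,1],h[...,2]
    m={'red':((H<6)|(H>174))&(S>180)&(V>120),
       'blue':(H>105)&(H<130)&(S>110)&(V>50),
       'lid':(H>17)&(H<30)&(S>50)&(S<150)&(V>190),
       'orange':(H>7)&(H<17)&(S>200)&(V>200)}[kind]
    return m.astype(np.uint8)
def biggest(m,roi=None):
    if roi: 
        r=np.zeros_like(m); a,b,c,d=roi; r[b:d,a:c]=m[b:d,a:c]; m=r
    cs,_=cv2.findContours(m,cv2.RETR_EXTERNAL,cv2.CHAIN_APPROX_NONE)
    return max(cs,key=cv2.contourArea)
def quad(c):
    """subpixel corners: fit lines to sides of contour"""
    q=cv2.approxPolyDP(cv2.convexHull(c),0.04*cv2.arcLength(c,True),True).reshape(-1,2).astype(float)
    if len(q)!=4: q=cv2.boxPoints(cv2.minAreaRect(c))
    P=c.reshape(-1,2).astype(float); L=[]
    for i in range(4):
        a,b=q[i],q[(i+1)%4]; u=(b-a)/np.linalg.norm(b-a); n=np.array([-u[1],u[0]])
        t=(P-a)@u; d=(P-a)@n; k=(np.abs(d)<3)&(t>.12*np.linalg.norm(b-a))&(t<.88*np.linalg.norm(b-a))
        L.append(cv2.fitLine(P[k].astype(np.float32),cv2.DIST_L2,0,.01,.01).ravel())
    out=[]
    for i in range(4):
        l,m=L[i-1],L[i]; A=np.array([[l[0],-m[0]],[l[1],-m[1]]]); s=np.linalg.solve(A,m[2:]-l[2:]); out.append(l[2:]+l[:2]*s[0])
    return np.array(out,float)
E
python3 - <<'E'
from h import *
W=cv2.cvtColor(cv2.imread('pics/w1.png'),cv2.COLOR_BGR2RGB); Cw=cam('wrist')
T=env.snapshot('top'); save(T,'t1'); Ct=cam('top')
for n,im,C,roi in [('w',W,Cw,(200,0,430,200)),('t',T,Ct,(340,190,460,260))]:
    m=mask(im,'lid')|mask(im,'red')
    q=quad(biggest(m,roi)); P=onz(C,q,.063); print(n,'lid',q.round(1).tolist(),'\n',P.round(4).tolist(),'ctr',P.mean(0).round(4))
    c=biggest(mask(im,'red'),roi); r=cv2.minAreaRect(c); print('red',r, onz(C,[r[0]],.091).round(4), onz(C,cv2.boxPoints(r),.091).round(3).tolist())
    roi2=(0,0,200,230) if n=='w' else (250,190,345,260)
    q=quad(biggest(mask(im,'blue'),roi2)); P=onz(C,q,.003); print('mat',P.round(4).tolist(),P.mean(0).round(4),[np.linalg.norm(P[i]-P[i-1]).round(3) for i in range(4)])
rw=cv2.minAreaRect(biggest(mask(W,'red'),(200,0,430,200)))[0]; rt=cv2.minAreaRect(biggest(mask(T,'red'),(340,190,460,260)))[0]
print('tri',tri(Cw,rw,Ct,rt))
E
```

```text
w lid [[415.4, 74.3], [405.0, 172.9], [219.1, 173.2], [213.4, 75.0]] 
 [[0.5168, -0.3985, 0.063], [0.4027, -0.4003, 0.063], [0.4006, -0.1692, 0.063], [0.514, -0.1682, 0.063]] ctr [ 0.4585 -0.2841  0.063 ]
red ((252.83349609375, 126.50553894042969), (57.301513671875, 14.025545120239258), 88.09085083007812) [[ 0.4585 -0.2146  0.091 ]] [[0.488, -0.207, 0.091], [0.489, -0.222, 0.091], [0.427, -0.223, 0.091], [0.427, -0.207, 0.091]]
mat [[0.5203, 0.1364, 0.003], [0.5138, -0.0924, 0.003], [0.382, -0.0886, 0.003], [0.3891, 0.1505, 0.003]] [0.4513 0.0265 0.003 ] [np.float64(0.132), np.float64(0.229), np.float64(0.132), np.float64(0.239)]
t lid [[404.0, 206.4], [366.2, 242.2], [363.0, 242.6], [363.0, 205.9]] 
 [[0.5155, -0.2966, 0.063], [0.4023, -0.1789, 0.063], [0.4009, -0.169, 0.063], [0.5152, -0.1704, 0.063]] ctr [ 0.4585 -0.2037  0.063 ]
red ((376.5, 223.0), (18.0, 1.0), 90.0) [[ 0.4577 -0.206   0.091 ]] [[0.485, -0.205, 0.091], [0.485, -0.208, 0.091], [0.43, -0.207, 0.091], [0.43, -0.204, 0.091]]
mat [[0.4729, -0.0074, 0.003], [0.4399, -0.0028, 0.003], [0.4421, 0.0437, 0.003], [0.4734, 0.0565, 0.003]] [0.4571 0.0225 0.003 ] [np.float64(0.064), np.float64(0.033), np.float64(0.047), np.float64(0.034)]
tri (array([ 0.45926323, -0.21128669,  0.06990731]), np.float64(0.004724479700792878))
```

View pics/t1.png

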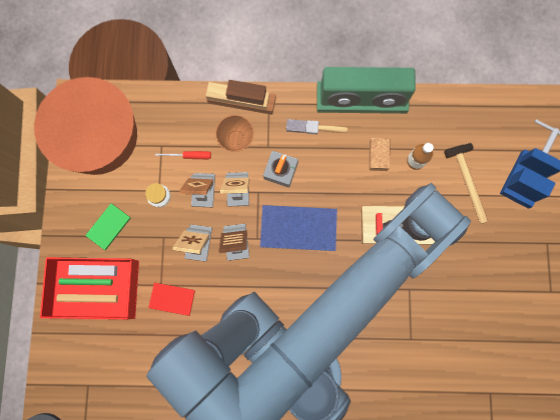

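The top view now has the arm over the lid, so its lid numbers are void. I'll use the first top picture, where everything is unobstructed.

```bash
python3 - <<'E'
from h import *
W=cv2.cvtColor(cv2.imread('pics/w1.png'),cv2.COLOR_BGR2RGB); Cw=cam('wrist')
T=cv2.cvtColor(cv2.imread('pics/top0.png'),cv2.COLOR_BGR2RGB); Ct=cam('top')
S=cv2.cvtColor(cv2.imread('pics/scene0.png'),cv2.COLOR_BGR2RGB); Cs=cam('scene')
m=mask(T,'lid')|mask(T,'red'); q=quad(biggest(cv2.morphologyEx(m,cv2.MORPH_CLOSE,np.ones((3,3))),(345,190,460,260))); P=onz(Ct,q,.063);print(q.round(1).tolist(),P.round(4).tolist(),P.mean(0).round(4))
qw=quad(biggest(mask(W,'lid')|mask(W,'red'),(200,0,430,200)))
for p in qw:
    b=min(q,key=lambda x:np.linalg.norm(onz(Ct,[x],.063)-onz(Cw,[p],.063))); print('tri lid corner',*tri(Cw,p,Ct,b))
c=biggest(mask(T,'blue'),(250,190,345,260)); q=quad(c);P=onz(Ct,q,.003);print('mat',P.round(4).tolist(),P.mean(0).round(4),cv2.minAreaRect(c))
r=[cv2.minAreaRect(biggest(mask(i,'red'),roi))[0] for i,roi in((W,(200,0,430,200)),(T,(340,190,460,260)),(S,(225,135,270,165)))]
print(r,'tri',tri(Cw,r[0],Ct,r[1]),tri(Cw,r[0],Cs,r[2]),tri(Ct,r[1],Cs,r[2]))
E
```

```text
[[437.5, 207.3], [439.1, 243.6], [363.0, 241.7], [363.0, 205.9]] [[0.5141, -0.3993, 0.063], [0.4018, -0.3998, 0.063], [0.4039, -0.169, 0.063], [0.5153, -0.1704, 0.063]] [ 0.4588 -0.2846  0.063 ]
tri lid corner [ 0.51518083 -0.40067493  0.0600742 ] 0.0014351277349314235
tri lid corner [ 0.40176786 -0.39970899  0.06587012] 0.0016373134500224954
tri lid corner [ 0.40190665 -0.16997144  0.06626125] 0.004326629792149406
tri lid corner [ 0.51370668 -0.17024495  0.06552124] 0.002191610671710463
mat [[0.4637, 0.0731, 0.003], [0.4772, -0.0066, 0.003], [0.3974, -0.0359, 0.003], [0.3969, 0.0499, 0.003]] [0.4338 0.0201 0.003 ] ((300.8077087402344, 233.9615478515625), (31.924909591674805, 30.346202850341797), 74.74488067626953)
[(252.83349609375, 126.50553894042969), (377.03656005859375, 223.7310791015625), (249.50001525878906, 148.00001525878906)] tri (array([ 0.45775178, -0.21302444,  0.06759254]), np.float64(0.003814039572331449)) (array([ 0.45837676, -0.21599743,  0.08219291]), np.float64(0.0029646023382341206)) (array([ 0.45889852, -0.21111973,  0.08559539]), np.float64(0.0069904604995622375))
```

```bash
python3 - <<'E'
from h import *
T=cv2.cvtColor(cv2.imread('pics/top0.png'),cv2.COLOR_BGR2RGB); Ct=cam('top')
W=cv2.cvtColor(cv2.imread('pics/w1.png'),cv2.COLOR_BGR2RGB)
for im in (T,W):
  h=cv2.cvtColor(im,cv2.COLOR_RGB2HSV); print(h[228,299],h[127,85])
h=cv2.cvtColor(T,cv2.COLOR_RGB2HSV).astype(int)
m=((h[...,0]>108)&(h[...,0]<135)&(h[...,1]>70)).astype(np.uint8); m=cv2.morphologyEx(m,cv2.MORPH_CLOSE,np.ones((5,5)))
q=quad(biggest(m,(250,190,345,260)));P=onz(Ct,q,.003);print('mat',q.round(1).tolist(),P.round(4).tolist(),P.mean(0).round(4))
go([.4585,-.2145,.16],.6)
E
```

```text
[113 113 165] [  8 153 208]
[ 14 147 154] [110 142 135]
mat [[335.4, 209.2], [334.4, 249.7], [260.6, 246.0], [263.3, 205.5]] [[0.5148, -0.0911, 0.003], [0.3841, -0.0878, 0.003], [0.3922, 0.1462, 0.003], [0.5232, 0.1405, 0.003]] [0.4536 0.027  0.003 ]
t 1.8 pos [ 0.3993 -0.2463  0.3015] yaw 0.23 turn -0.37 then shift [ 0.0596 -0.0312  0.1415] len 0.157 open 1.004
```

Call:
move_arm(
  increments=[
    [[0.02,-0.0105,0.03],-0.4,1],
    [[0.02,-0.0105,0.04],0,0.8],
    [[0.0195,-0.0105,0.04],0,0.7],
    [[0,0,0.032],0,0.6],
    [[0,0,0],0,0.6],
  ],
)

```text
time_s: 2.42
ee_pos: [0.4557, -0.2153, 0.1562]
ee_rot: [[1.0, 0.006, -0.006], [0.006, -1.0, 0.004], [-0.006, -0.004, -1.0]]
ft_force: [-0.3, -0.2, 0.9]
opening: 0.602
```

```bash
python3 - <<'E'
from h import *
go([.4585,-.2145,.067],.6)
C=cam('wrist');im=env.snapshot('wrist');save(im,'w2')
c=biggest(mask(im,'red'));r=cv2.minAreaRect(c);print(r,onz(C,[r[0]],.091),onz(C,cv2.boxPoints(r),.091).round(4).tolist())
E
```

```text
t 2.42 pos [ 0.4557 -0.2153  0.1562] yaw 0.36 turn -0.24 then shift [ 0.0028 -0.0008  0.0892] len 0.089 open 0.602
((280.5, 215.5), (87.0, 21.0), 90.0) [[ 0.46007004 -0.21550378  0.091     ]] [[0.4911, -0.2082, 0.091], [0.4912, -0.2224, 0.091], [0.4261, -0.2235, 0.091], [0.426, -0.208, 0.091]]
```

View pics/w2.png

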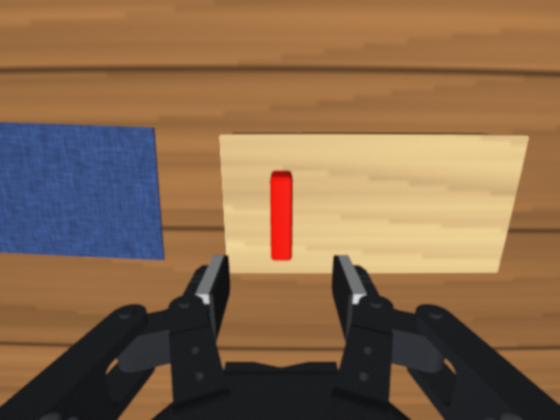

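The wrist close-up shows the red bar at (281,216) on the pale lid with the jaws either side of it. That confirms it's the lid handle, so I'll descend.

Call:
move_arm(
  increments=[
    [[0.003,0,0.03],0,0.6],
    [[0,0,0.03],0,0.6],
    [[0,0,0.02],0,0.6],
    [[0,0,0.009],0,0.6],
    [[0,0,0],0,0],
    [[0,0,0],0,0],
    [[0,0,0],0,0],
    [[0,0,0],0,0],
  ],
  newtons=90,
)

```text
time_s: 3.48
ee_pos: [0.4618, -0.2166, 0.0721]
ee_rot: [[1.0, 0.007, 0.002], [0.007, -1.0, -0.002], [0.002, 0.002, -1.0]]
ft_force: [-1.3, 1.5, 6.2]
opening: 0.164
```

```bash
python3 - <<'E'
from h import *
go([.4585,-.2145,.067],.6)
print(env.sense()['ft_force'])
E
```

```text
t 3.48 pos [ 0.4618 -0.2166  0.0721] yaw 0.43 turn -0.17 then shift [-0.0033 -0.0021  0.0051] len 0.006 open 0.164
[-1.25392523  1.52036811  6.23407482]
```

Call:
move_arm(
  increments=[
    [[0,0,-0.01],0,0],
    [[0,0,-0.02],0,0],
    [[0,0,-0.03],0,0],
    [[0,0,-0.03],0,0],
    [[0,0,-0.03],0,0],
    [[0,0,0],0,0],
  ],
)

```text
time_s: 4.22
ee_pos: [0.4622, -0.2168, 0.1931]
ee_rot: [[1.0, 0.007, 0.005], [0.007, -1.0, -0.004], [0.005, 0.004, -1.0]]
ft_force: [-0.4, -0.2, -2.1]
opening: 0.16
```

```bash
python3 - <<'E'
from h import *
print(env.sense()['ft_force'],env.sense()['moment'])
im=env.snapshot('wrist');save(im,'w3')
go([.4547,.0985,.19],.6-2.4)
E
```

```text
[-0.43531216 -0.23200862 -2.1117026 ] [ 0.14290977  0.01743247 -0.00408107]
t 4.28 pos [ 0.4612 -0.216   0.1909] yaw 0.42 turn 2.22 then shift [-0.0163 -0.3142  0.0009] len 0.315 open 0.161
```

View pics/w3.png

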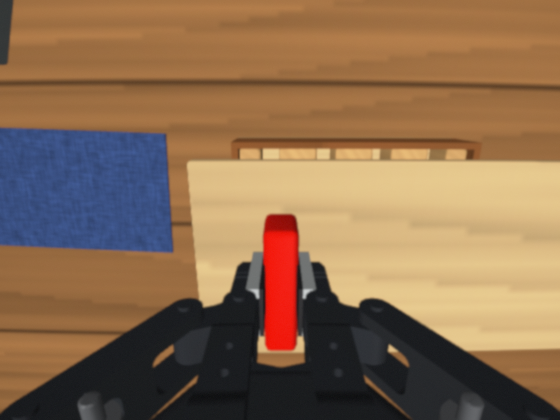

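Call:
move_arm(
  increments=[
    [[0,0,0],2.2,0],
    [[-0.0014,-0.0314,0],0,0],
    [[-0.0014,-0.0314,0],0,0],
    [[-0.0014,-0.0314,0],0,0],
    [[-0.0014,-0.0314,0],0,0],
    [[-0.0014,-0.0314,0],0,0],
    [[-0.0014,-0.0314,0],0,0],
    [[-0.0014,-0.0314,0],0,0],
    [[-0.0014,-0.0314,0],0,0],
    [[-0.0014,-0.0314,0],0,0],
    [[-0.0014,-0.0314,0],0,0],
    [[0,0,0],0,0],
  ],
)

```text
time_s: 5.78
ee_pos: [0.4552, 0.0998, 0.1882]
ee_rot: [[1.0, -0.028, -0.004], [-0.028, -1.0, 0.0], [-0.004, -0.0, -1.0]]
ft_force: [-0.2, -0.3, -1.8]
opening: 0.161
```

```bash
python3 - <<'E'
from h import *
go([.457,.0985,.05],-1.8)
im=env.snapshot('wrist');save(im,'w4'); im=env.snapshot('scene');save(cv2.resize(im[120:290,180:400],None,fx=3,fy=3),'s4')
E
```

```text
t 5.78 pos [0.4552 0.0998 0.1882] yaw -1.6 turn 0.2 then shift [0.0019 0.0013 0.1382] len 0.138 open 0.161
```

View pics/w4.png

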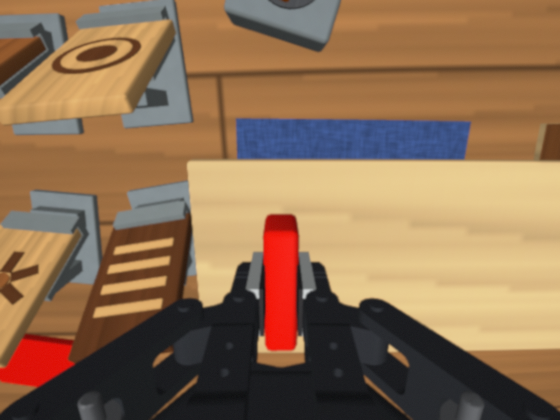

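View pics/s4.png

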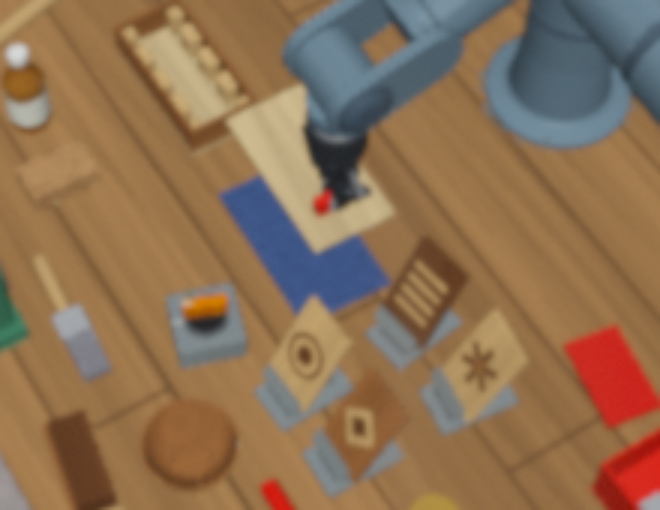

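```bash
python3 - <<'E'
from h import *
C=cam('wrist')
P=onz(C,[(237,118.5),(470,121.5)],.003);print(P,np.linalg.norm(P[0]-P[1]))
d=P[0]-P[1];print(np.degrees(np.arctan2(d[0],d[1])))
E
```

```text
[[ 0.52402328  0.13990358  0.003     ]
 [ 0.51498841 -0.09877167  0.003     ]] 0.23884619795057008
2.1678532419771797
```

Call:
move_arm(
  increments=[
    [[0.002,0.0037,0.03],0.4,0],
    [[0,0,0.04],0,0],
    [[0,0,0.04],0,0],
    [[0,0,0.03],0,0],
    [[0,0,0.01],0,0],
    [[0,0,0],0,0],
  ],
)

```text
time_s: 6.62
ee_pos: [0.4584, 0.0941, 0.0401]
ee_rot: [[0.999, -0.039, -0.001], [-0.039, -0.999, -0.0], [-0.001, 0.0, -1.0]]
ft_force: [0.3, 0.2, -0.5]
opening: 0.164
```

```bash
python3 - <<'E'
from h import *
go([.457,.096,.026],-2); print(env.sense()['ft_force'])
E
```

```text
t 6.62 pos [0.4584 0.0941 0.0401] yaw -2.23 turn -0.23 then shift [-0.0014 -0.0018  0.0141] len 0.014 open 0.164
[ 0.26420439  0.24575124 -0.45904109]
```

Call:
move_arm(
  increments=[
    [[-0.001,-0.001,0.006],0,0],
    [[0,0,0.004],0,0],
    [[0,0,0.003],0,0],
    [[0,0,0],0,0],
  ],
)

```text
time_s: 7.12
ee_pos: [0.4575, 0.0958, 0.0272]
ee_rot: [[0.999, -0.038, -0.0], [-0.038, -0.999, -0.0], [-0.0, 0.0, -1.0]]
ft_force: [0.2, 1.0, -0.9]
opening: 0.162
```

Call:
move_arm(
  increments=[
    [[0,0,0.002],0,0],
    [[0,0,0.001],0,0],
    [[0,0,0],0,0],
  ],
)

```text
time_s: 7.5
ee_pos: [0.4579, 0.0958, 0.026]
ee_rot: [[0.999, -0.038, -0.001], [-0.038, -0.999, -0.0], [-0.001, 0.0, -1.0]]
ft_force: [-8.5, -0.7, 16.3]
opening: 0.164
```

Call:
move_arm(
  increments=[
    [[0,0,-0.001],0,0.25],
    [[0,0,0],0,0.4],
    [[0,0,0],0,0.5],
    [[0,0,-0.02],0,0.5],
    [[0,0,-0.04],0,0.5],
    [[-0.01,0,-0.05],0,0.5],
    [[-0.02,0.03,-0.05],0,0.5],
    [[-0.02,0.03,-0.05],0,0.5],
    [[0,0.02,-0.02],0,0.5],
    [[0,0,0],0,0.5],
  ],
)

```text
time_s: 8.75
ee_pos: [0.4054, 0.0167, 0.2571]
ee_rot: [[0.999, -0.04, 0.004], [-0.04, -0.999, -0.001], [0.004, 0.001, -1.0]]
ft_force: [-0.4, -0.2, 0.8]
opening: 0.501
```

```bash
python3 - <<'E'
from h import *
go([.457,.096,.026],-2)
C=cam('wrist'); im=env.snapshot('wrist');save(im,'w5')
q=quad(biggest(mask(im,'lid')|mask(im,'red'),(0,0,560,300)));P=onz(C,q,.017);print(q.round(1).tolist(),P.round(4).tolist(),P.mean(0).round(4))
E
```

```text
t 8.75 pos [0.4054 0.0167 0.2571] yaw -2.31 turn -0.31 then shift [ 0.0488 -0.081   0.2311] len 0.25 open 0.501
[[370.0, 88.2], [363.2, 184.0], [179.9, 184.0], [171.5, 89.1]] [[0.5024, -0.0913, 0.017], [0.3891, -0.0875, 0.017], [0.3982, 0.1431, 0.017], [0.5105, 0.1382, 0.017]] [0.4501 0.0256 0.017 ]
```

View pics/w5.png

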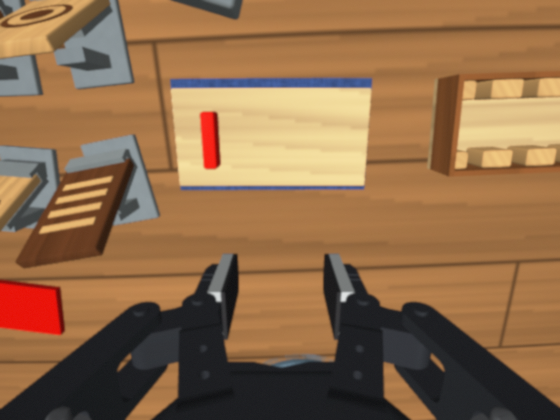

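```bash
python3 - <<'E'
from h import *
C=cam('wrist'); W=cv2.cvtColor(cv2.imread('pics/w5.png'),cv2.COLOR_BGR2RGB)
h=cv2.cvtColor(W,cv2.COLOR_RGB2HSV).astype(int)
lid=(mask(W,'lid')|mask(W,'red'));blue=((h[...,0]>105)&(h[...,0]<135)&(h[...,1]>100)).astype(np.uint8)
m=cv2.morphologyEx(lid|blue,cv2.MORPH_CLOSE,np.ones((5,5)))
q=quad(biggest(m,(150,60,400,215)));P=onz(C,q,.003);print(q.round(1).tolist(),P.round(4).tolist(),P.mean(0).round(4))
E
```

```text
[[370.8, 78.5], [363.0, 186.8], [180.4, 188.6], [170.5, 80.1]] [[0.5124, -0.0938, 0.003], [0.381, -0.0896, 0.003], [0.3876, 0.1486, 0.003], [0.5198, 0.143, 0.003]] [0.4502 0.027  0.003 ]
```

Lid centre (450,26) and mat centre (450,27) mm agree, with a blue margin visible on both long sides. Next I look at the rack.

Call:
move_arm(
  increments=[
    [[0.002,0.04,-0.005],0,0.5],
    [[0.002,0.05,-0.005],-2.5,0.5],
    [[0,0.05,0],0,0.5],
    [[0,0.05,0],0,0.5],
    [[0,0.05,0],0,0.5],
    [[0,0.05,0],0,0.5],
    [[0,0,0],0,0.5],
    [[0,0,0],0,0.5],
  ],
)

```text
time_s: 9.8
ee_pos: [0.4062, -0.2711, 0.2633]
ee_rot: [[1.0, 0.006, -0.002], [0.006, -1.0, 0.003], [-0.002, -0.003, -1.0]]
ft_force: [-0.1, 0.7, 0.4]
opening: 0.502
```

```bash
python3 - <<'E'
from h import *
go([.457,.096,.026],-2)
np.set_printoptions(suppress=True)
import json
s=env.sense(); json.dump({k:np.array(v).tolist() for k,v in s.items()},open('s6.json','w'))
im=env.snapshot('wrist');save(im,'w6'); save(cv2.resize(im[40:230,150:430],None,fx=2.8,fy=2.8,interpolation=cv2.INTER_CUBIC),'w6c')
E
```

```text
t 9.8 pos [ 0.4062 -0.2711  0.2633] yaw 0.37 turn 2.37 then shift [ 0.038  -0.3686  0.2373] len 0.44 open 0.502
```

View pics/w6c.png

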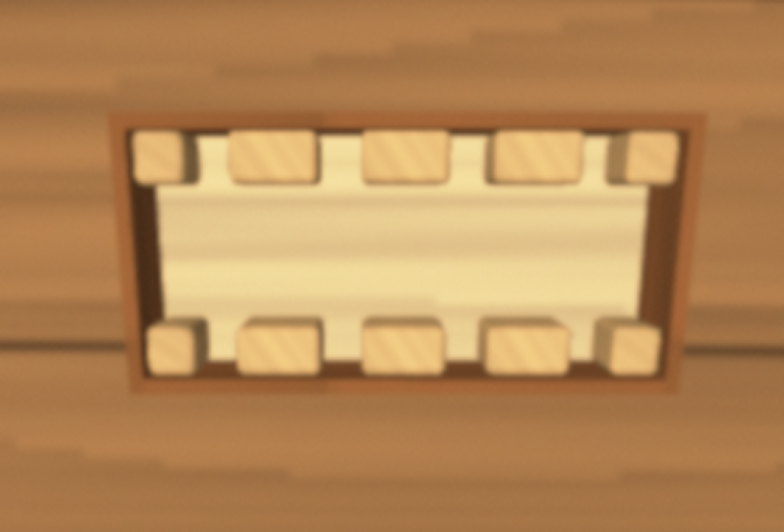

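```bash
python3 - <<'E'
from h import *
import json
s=json.load(open('s6.json')); C=cam('wrist',s)
f=lambda x,y:(150+(x+.5)/2.8-.5,40+(y+.5)/2.8-.5)
up=[133,184,229,316,362,449,495,582,625,677]; lo=[148,193,239,321,363,444,487,568,613,659]
for z,lab in ((.046,'combs'),):
    U=onz(C,[f(x,157) for x in up],z); L=onz(C,[f(x,348) for x in lo],z)
    print(U[:,:2].round(4).tolist()); print(L[:,:2].round(4).tolist())
    for k in (1,3,5,7): print('slot',U[k:k+2,:2].mean(0).round(4),L[k:k+2,:2].mean(0).round(4),'w',np.linalg.norm(U[k]-U[k+1]).round(4),np.linalg.norm(L[k]-L[k+1]).round(4))
q=onz(C,[f(*p) for p in [(112,115),(704,115),(676,392),(134,392)]],.055);print(q.round(4).tolist(),q.mean(0).round(4))
# height check from two views: rack corner in w5 vs here and in top
T=cam('top');t=cv2.imread('pics/t1.png')
S=env.snapshot('scene');save(cv2.resize(S[90:190,190:300],None,fx=6,fy=6,interpolation=cv2.INTER_CUBIC),'s6c')
E
```

```text
[[0.4958, -0.1791], [0.4958, -0.1991], [0.4959, -0.2167], [0.4961, -0.2506], [0.4962, -0.2685], [0.4965, -0.3024], [0.4967, -0.3203], [0.4971, -0.3542], [0.4973, -0.371], [0.4976, -0.3914]]
[[0.4208, -0.1802], [0.4209, -0.1989], [0.421, -0.218], [0.4213, -0.252], [0.4214, -0.2694], [0.4217, -0.3029], [0.4219, -0.3207], [0.4222, -0.3543], [0.4224, -0.373], [0.4226, -0.3922]]
slot [ 0.4959 -0.2079] [ 0.4209 -0.2085] w 0.0176 0.0191
slot [ 0.4962 -0.2596] [ 0.4213 -0.2607] w 0.0179 0.0174
slot [ 0.4966 -0.3113] [ 0.4218 -0.3118] w 0.0179 0.0178
slot [ 0.4972 -0.3626] [ 0.4223 -0.3637] w 0.0168 0.0187
[[0.5104, -0.1745, 0.055], [0.5123, -0.397, 0.055], [0.406, -0.3981, 0.055], [0.4041, -0.1755, 0.055]] [ 0.4582 -0.2863  0.055 ]
```

View pics/s6c.png

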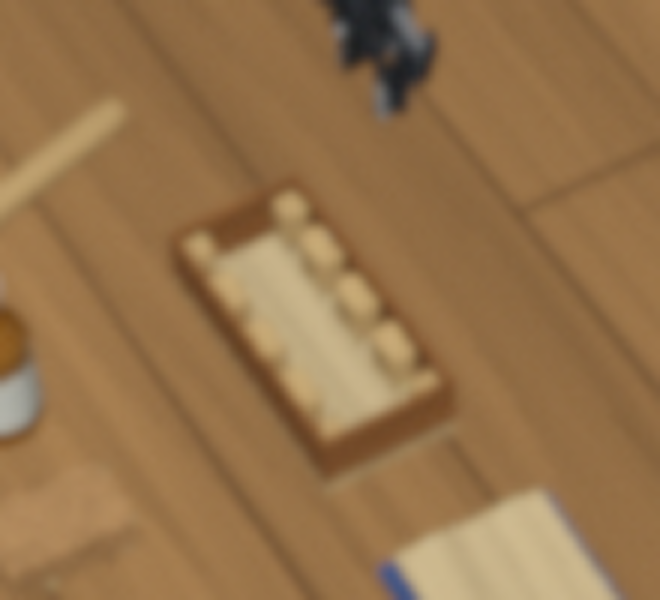

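```bash
python3 - <<'E'
from h import *
print(np.degrees(env.sense()['joint_positions']).round(1))
go([.42,.22,.36],0.4)
E
```

```text
[-47.   -9.8 110.3   0.   79.6  42.5]
t 9.9 pos [ 0.4064 -0.2709  0.2643] yaw 0.43 turn 0.03 then shift [ 0.0171 -0.4908 -0.0957] len 0.5 open 0.501
```

Call:
move_arm(
  increments=[
    [[0.0075,-0.054,-0.02],0,0.5],
    [[0.0075,-0.054,-0.02],0,0.5],
    [[0.0075,-0.054,-0.02],0,0.5],
    [[0.0075,-0.054,-0.02],0,0.5],
    [[0.0075,-0.054,-0.016],0,0.5],
    [[0.0075,-0.054,0],0,0.5],
    [[0.0075,-0.054,0],0,0.5],
    [[0.0075,-0.054,0],0,0.5],
    [[0.0075,-0.054,0],0,0.5],
    [[0.0075,-0.054,0],0,0.5],
  ],
)

```text
time_s: 11.15
ee_pos: [0.477, 0.2709, 0.3613]
ee_rot: [[1.0, 0.008, 0.0], [0.008, -1.0, 0.0], [0.0, -0.0, -1.0]]
ft_force: [0.2, -1.3, 0.5]
opening: 0.502
```

Call:
move_arm(
  increments=[
    [[0,0,0],-10,0.5],
    [[0,0,0],-10,0.5],
    [[0,0,0],-10,0.5],
    [[0,0,0],-10,0.5],
    [[0,0,0],-10,0.5],
    [[0,0,0],-10,0.5],
    [[0,0,0],-10,0.5],
    [[0,0,0],-10,0.5],
    [[0,0,0],-9.6,0.5],
    [[0,0,0],0,0.5],
  ],
)

```text
time_s: 12.4
ee_pos: [0.4772, 0.2688, 0.3612]
ee_rot: [[0.002, 1.0, -0.0], [1.0, -0.002, 0.0], [0.0, -0.0, -1.0]]
ft_force: [-0.1, -0.2, 0.1]
opening: 0.501
```

```bash
python3 - <<'E'
from h import *
go([.48,.30,.36],90)
import json
s=env.sense(); json.dump({k:np.array(v).tolist() for k,v in s.items()},open('s7.json','w'))
save(env.snapshot('wrist'),'w7')
E
```

```text
t 12.4 pos [0.4772 0.2688 0.3612] yaw 89.91 turn -0.09 then shift [0.0312 0.0028 0.0012] len 0.031 open 0.501
```

View pics/w7.png

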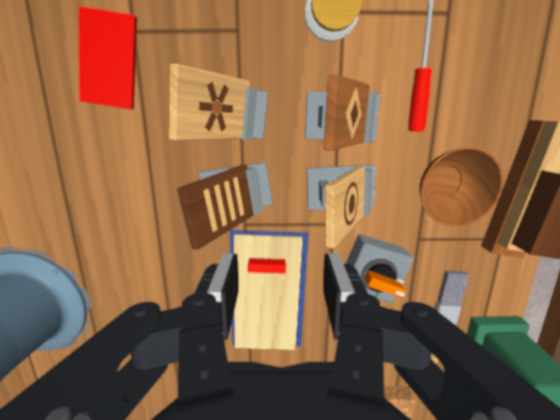

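The wrist view shows flower (215,105), bars (217,207), diamond (352,113) and ring (349,205), all as described; the red card at (107,58) is the look-alike. I'll zoom in to read the corners.

```bash
python3 - <<'E'
from h import *
im=cv2.imread('pics/w7.png')
cv2.imwrite('pics/w7a.png',cv2.resize(im[55:255,160:290],None,fx=3,fy=3,interpolation=cv2.INTER_CUBIC))
cv2.imwrite('pics/w7b.png',cv2.resize(im[65:265,295:395],None,fx=3,fy=3,interpolation=cv2.INTER_CUBIC))
im=cv2.imread('pics/top0.png')
cv2.imwrite('pics/t0z.png',cv2.resize(im[165:270,168:255],None,fx=6,fy=6,interpolation=cv2.INTER_CUBIC)[:600])
E
```

```text
(no output)
```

View pics/w7a.png

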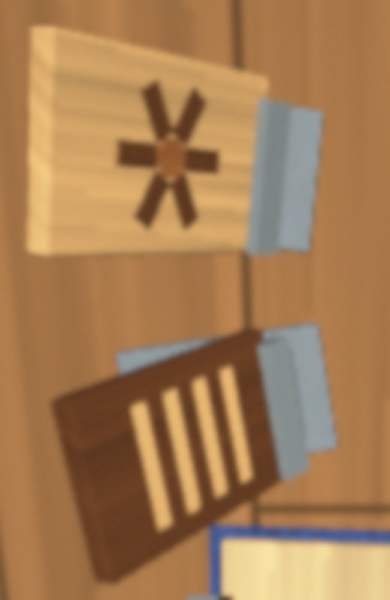

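View pics/w7b.png

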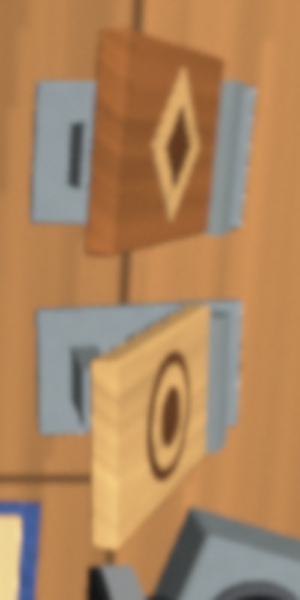

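View pics/t0z.png

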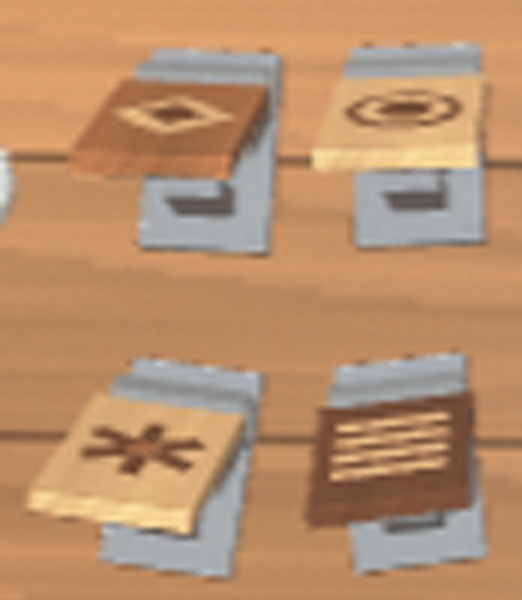

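```bash
python3 - <<'E'
from h import *
import json
s=json.load(open('s7.json')); C=cam('wrist',s); T=cam('top')
a=lambda x,y:(160+(x+.5)/3-.5,55+(y+.5)/3-.5); b=lambda x,y:(295+(x+.5)/3-.5,65+(y+.5)/3-.5); t=lambda x,y:(168+(x+.5)/6-.5,165+(y+.5)/6-.5)
D={'flower relief':(a(170,157),t(145,449)),'flower topF+y':(a(55,29),t(31,497)),'flower topF-y':(a(50,254),t(193,519)),
'bars relief':(a(190,448),t(391,446)),'bars topF+y':(a(72,447),t(318,497)),'bars topF-y':(a(117,577),t(474,488)),
'dia relief':(b(177,143),t(175,115)),'dia topF+y':(b(121,33),t(87,153)),'dia topF-y':(b(110,252),t(235,168)),
'ring relief':(b(171,414),t(405,107)),'ring topF+y':(b(118,375),t(318,153)),'ring topF-y':(b(122,533),t(476,147))}
for k,(p,q) in D.items():
    P,e=tri(C,p,T,q); print(k,P.round(4),round(e,4))
# easel feet corners (z~?), top view
E
```

```text
flower relief [0.3975 0.3485 0.1014] 0.001
flower topF+y [0.368  0.3926 0.1477] 0.0017
flower topF-y [0.3588 0.3144 0.1475] 0.0011
bars relief [0.4001 0.2252 0.1064] 0.001
bars topF+y [0.3686 0.2494 0.1781] 0.0052
bars topF-y [0.3748 0.1808 0.1469] 0.0024
dia relief [0.5698 0.3424 0.0926] 0.0019
dia topF+y [0.5404 0.3811 0.1249] 0.0058
dia topF-y [0.5339 0.3028 0.1411] 0.0019
ring relief [0.5744 0.2245 0.0967] 0.0025
ring topF+y [0.5364 0.2594 0.1629] 0.0003
ring topF-y [0.5459 0.1845 0.1389] 0.0002
```

```bash
python3 - <<'E'
from h import *
import json
s=json.load(open('s7.json')); C=cam('wrist',s)
a=lambda x,y:(160+(x+.5)/3-.5,55+(y+.5)/3-.5); b=lambda x,y:(295+(x+.5)/3-.5,65+(y+.5)/3-.5)
for n,p,q in [('flower',a(55,29),a(50,254)),('bars',a(72,447),a(117,577)),('dia',b(121,33),b(110,252)),('ring',b(118,375),b(122,533))]:
    P=onz(C,[p,q],.147); d=P[0]-P[1]; print(n,P.mean(0).round(4),np.linalg.norm(d).round(4),'yaw',np.degrees(np.arctan2(-d[0],d[1])).round(1))
go([.552,.2225,.21],94)
E
```

```text
flower [0.3635 0.3529 0.147 ] 0.0785 yaw -6.7
bars [0.3671 0.2099 0.147 ] 0.0582 yaw 13.4
dia [0.5341 0.3418 0.147 ] 0.0771 yaw -0.3
ring [0.5419 0.2217 0.147 ] 0.0676 yaw 4.3
t 12.45 pos [0.4774 0.2687 0.3612] yaw 89.84 turn -4.16 then shift [-0.0513  0.0712  0.1512] len 0.175 open 0.5
```

Call:
move_arm(
  increments=[
    [[-0.01,0.014,0.02],-4,0.8],
    [[-0.01,0.014,0.03],0,0.8],
    [[-0.01,0.014,0.03],0,0.8],
    [[-0.01,0.014,0.03],0,0.8],
    [[-0.01,0.014,0.03],0,0.8],
    [[0,0,0],0,0.8],
    [[0,0,0],0,0.8],
  ],
)

```text
time_s: 13.32
ee_pos: [0.5509, 0.2225, 0.2225]
ee_rot: [[-0.068, 0.998, 0.001], [0.998, 0.068, 0.0], [0.0, 0.001, -1.0]]
ft_force: [0.6, -0.1, 1.0]
opening: 0.802
```

```bash
python3 - <<'E'
from h import *
go([.552,.2225,.21],94)
import json
s=env.sense(); json.dump({k:np.array(v).tolist() for k,v in s.items()},open('s8.json','w'))
save(env.snapshot('wrist'),'w8')
E
```

```text
t 13.32 pos [0.5509 0.2225 0.2225] yaw 93.9 turn -0.1 then shift [-0.0001  0.0011  0.0125] len 0.013 open 0.802
```

View pics/w8.png

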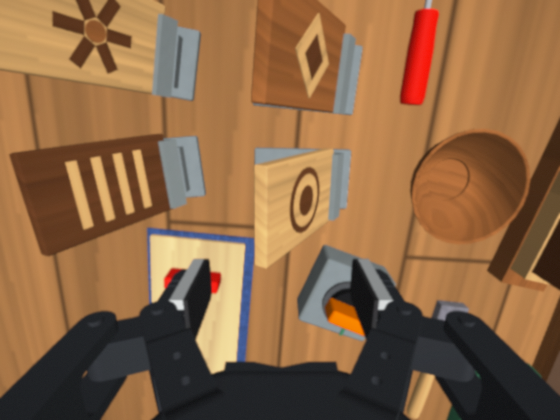

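```bash
python3 - <<'E'
from h import *
im=cv2.imread('pics/w8.png')
cv2.imwrite('pics/w8c.png',cv2.resize(im[135:275,230:370],None,fx=4,fy=4,interpolation=cv2.INTER_CUBIC))
E
```

```text
(no output)
```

View pics/w8c.png

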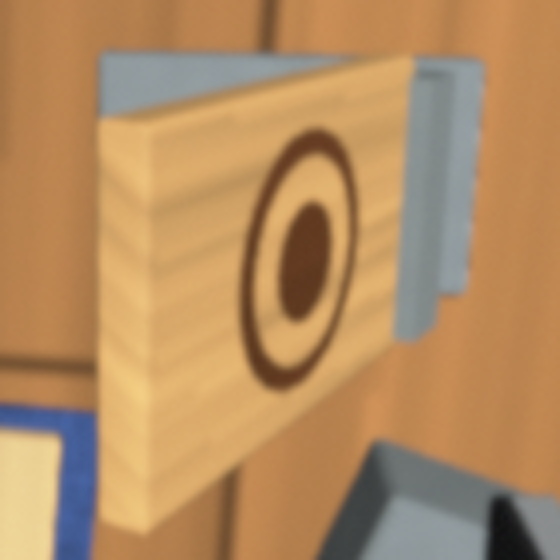

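```bash
python3 - <<'E'
from h import *
import json
s=json.load(open('s8.json')); C=cam('wrist',s); C7=cam('wrist',json.load(open('s7.json')))
f=lambda x,y:(230+(x+.5)/4-.5,135+(y+.5)/4-.5); b=lambda x,y:(295+(x+.5)/3-.5,65+(y+.5)/3-.5)
P=onz(C,[f(152,128),f(148,532)],.147); B=onz(C,[f(100,118),f(98,518)],.141)
d=P[0]-P[1];print(P.round(4),np.linalg.norm(d),np.degrees(np.arctan2(-d[0],d[1])),B.round(4),np.linalg.norm(B[0]-B[1]))
print(tri(C,f(148,532),C7,b(122,533)),tri(C,f(152,128),C7,b(118,375)))
print('mid',P.mean(0).round(4))
d=B[0]-B[1];print(np.degrees(np.arctan2(-d[0],d[1])))
E
```

```text
[[0.5384 0.2599 0.147 ]
 [0.5422 0.1806 0.147 ]] 0.07946214571405456 2.6909576520611447 [[0.5288 0.2601 0.141 ]
 [0.5319 0.1798 0.141 ]] 0.08035623703789804
(array([0.54141155, 0.19538801, 0.16949694]), np.float64(0.005151125364738761)) (array([0.53807828, 0.25995247, 0.15744029]), np.float64(0.0038540503607783013))
mid [0.5403 0.2203 0.147 ]
2.253097352498824
```

```bash
python3 - <<'E'
from h import *
go([.5463,.2205,.106],92.6)
E
```

```text
t 13.38 pos [0.5511 0.2226 0.2231] yaw 93.92 turn 1.32 then shift [-0.0019 -0.0049  0.1171] len 0.117 open 0.801
```

Call:
move_arm(
  increments=[
    [[-0.002,-0.005,0.02],1.3,0.8],
    [[0,0,0.035],0,0.8],
    [[0,0,0.035],0,0.8],
    [[0,0,0.027],0,0.8],
    [[0,0,0],0,0.8],
  ],
  newtons=20,
)

```text
time_s: 14.0
ee_pos: [0.5433, 0.2193, 0.1014]
ee_rot: [[-0.045, 0.999, -0.006], [0.999, 0.045, -0.001], [-0.001, -0.006, -1.0]]
ft_force: [-0.8, 0.6, -0.0]
opening: 0.798
```

Call:
move_arm(
  increments=[
    [[0,0,0],0,0.4],
    [[0,0,0],0,0.3],
    [[0,0,0],0,0.2],
    [[0,0,0],0,0.1],
    [[0,0,0],0,0.1],
    [[0,0,0],0,0.1],
  ],
  newtons=20,
)

```text
time_s: 14.75
ee_pos: [0.5501, 0.22, 0.1074]
ee_rot: [[-0.046, 0.999, 0.011], [0.999, 0.046, 0.002], [0.001, 0.011, -1.0]]
ft_force: [5.7, 1.2, -1.0]
opening: 0.373
```

```bash
python3 - <<'E'
from h import *
go([.5463,.2205,.106],92.6);print(env.sense()['ft_force'])
save(env.snapshot('wrist'),'w9')
E
```

```text
t 14.75 pos [0.5501 0.22   0.1074] yaw 92.61 turn 0.01 then shift [ 0.0007 -0.0037  0.0014] len 0.004 open 0.373
[ 5.7295151   1.2008869  -1.00355612]
```

View pics/w9.png

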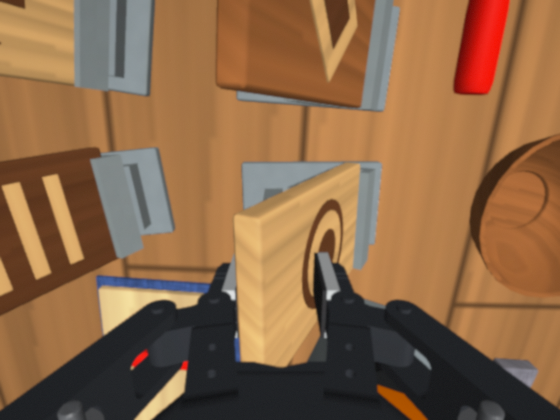

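Call:
move_arm(
  increments=[
    [[0,-0.004,-0.007],0,0],
    [[0,-0.004,-0.007],0,0],
    [[0,-0.003,-0.006],0,0],
    [[0,0.001,-0.01],0,0],
    [[0,0.003,-0.01],0,0],
    [[0,0.004,-0.01],0,0],
    [[0,0.004,-0.01],0,0],
    [[0,0,0],0,0],
  ],
  newtons=20,
)

```text
time_s: 15.8
ee_pos: [0.5512, 0.22, 0.1686]
ee_rot: [[-0.045, 0.999, 0.012], [0.999, 0.045, 0.002], [0.001, 0.012, -1.0]]
ft_force: [5.6, 0.3, 4.2]
opening: 0.206
```

```bash
python3 - <<'E'
from h import *
go([.5463,.2205,.106],92.6);print(env.sense()['ft_force'])
save(env.snapshot('wrist'),'w10')
save(cv2.resize(env.snapshot('scene')[180:300,220:380],None,fx=4,fy=4),'s10')
E
```

```text
t 15.8 pos [0.5512 0.22   0.1686] yaw 92.6 turn 0.0 then shift [ 0.0008 -0.0048  0.0626] len 0.063 open 0.206
[5.61748295 0.29143907 4.15982013]
```

View pics/w10.png

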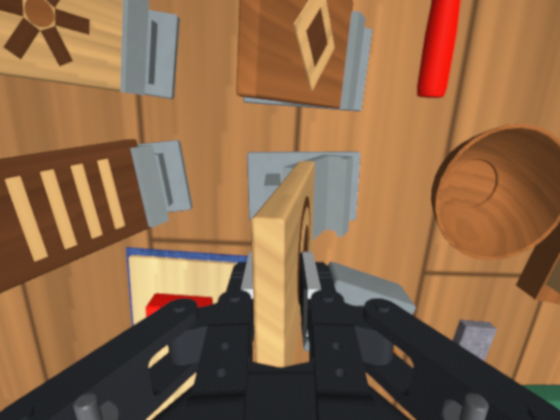

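View pics/s10.png

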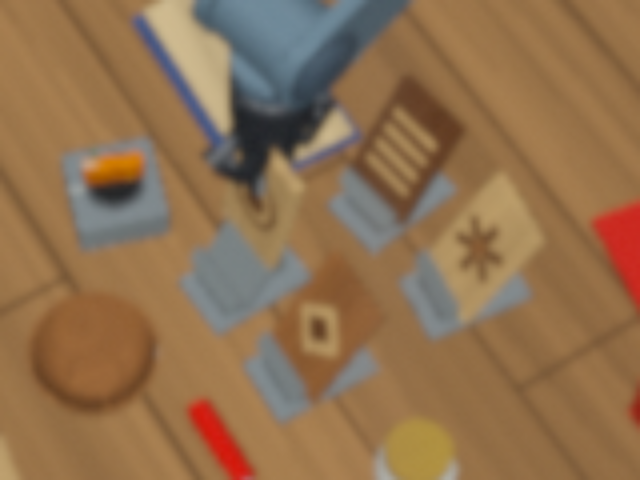

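Call:
move_arm(
  increments=[
    [[0,0.002,-0.015],0,0],
    [[0,0.002,-0.02],0,0],
    [[0,0,-0.025],0,0],
    [[0,0,-0.03],0,0],
    [[0,0,-0.03],0,0],
    [[0,0,0],0,0],
    [[0,0,0],0,0],
  ],
  newtons=40,
)

```text
time_s: 16.77
ee_pos: [0.5503, 0.2197, 0.2833]
ee_rot: [[-0.046, 0.999, -0.002], [0.999, 0.046, -0.0], [-0.0, -0.002, -1.0]]
ft_force: [0.0, -0.8, -1.0]
opening: 0.137
```

```bash
python3 - <<'E'
from h import *
go([.42,.05,.30],92.6);print(env.sense()['ft_force'])
save(env.snapshot('wrist'),'w11')
E
```

```text
t 16.77 pos [0.5503 0.2197 0.2833] yaw 92.63 turn 0.03 then shift [-0.1636 -0.1378 -0.0167] len 0.215 open 0.137
[ 7.36742101e-04 -7.90071554e-01 -1.01883865e+00]
```

View pics/w11.png

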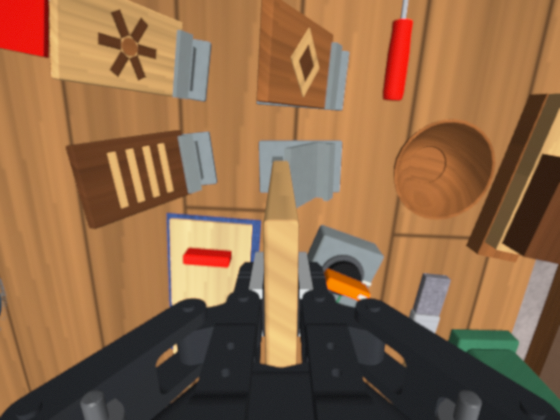

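```bash
python3 - <<'E'
from h import *
go([.4585,-.3632,.30],92.6)
E
```

```text
t 16.82 pos [0.55   0.2197 0.2825] yaw 92.63 turn 0.03 then shift [-0.5781 -0.1179 -0.0175] len 0.59 open 0.137
```

Call:
move_arm(
  increments=[
    [[-0.0482,-0.0098,-0.0015],0,0],
    [[-0.0482,-0.0098,-0.0015],0,0],
    [[-0.0482,-0.0098,-0.0015],0,0],
    [[-0.0482,-0.0098,-0.0015],0,0],
    [[-0.0482,-0.0098,-0.0015],0,0],
    [[-0.0482,-0.0098,-0.0015],0,0],
    [[-0.0482,-0.0098,-0.0015],0,0],
    [[-0.0482,-0.0098,-0.0015],0,0],
    [[-0.0482,-0.0098,-0.0015],0,0],
    [[-0.0482,-0.0098,-0.0015],0,0],
    [[-0.0482,-0.0098,-0.0015],0,0],
    [[-0.0482,-0.0098,-0.0015],0,0],
  ],
  newtons=60,
)

```text
time_s: 18.32
ee_pos: [0.459, -0.3644, 0.3003]
ee_rot: [[-0.046, 0.999, -0.002], [0.999, 0.046, 0.003], [0.003, -0.002, -1.0]]
ft_force: [0.2, -0.4, -0.5]
opening: 0.134
```

Call:
move_arm(
  increments=[
    [[0,0,0],10,0],
    [[0,0,0],10,0],
    [[0,0,0],10,0],
    [[0,0,0],10,0],
    [[0,0,0],10,0],
    [[0,0,0],10,0],
    [[0,0,0],10,0],
    [[0,0,0],10,0],
    [[0,0,0],10,0],
    [[0,0,0],2,0],
    [[0,0,0],0,0],
  ],
)

```text
time_s: 19.7
ee_pos: [0.4597, -0.3631, 0.3013]
ee_rot: [[1.0, 0.013, -0.001], [0.013, -1.0, 0.001], [-0.001, -0.001, -1.0]]
ft_force: [-1.1, 0.7, -1.0]
opening: 0.13
```

```bash
python3 - <<'E'
from h import *
go([.4585,-.3632,.16],.6)
save(env.snapshot('wrist'),'w12');S=env.snapshot('scene');save(cv2.resize(S[60:200,170:320],None,fx=5,fy=4.2),'s12')
E
```

```text
t 19.7 pos [ 0.4597 -0.3631  0.3013] yaw 0.74 turn 0.14 then shift [-1.200e-03  1.000e-04  1.413e-01] len 0.141 open 0.13
```

View pics/w12.png

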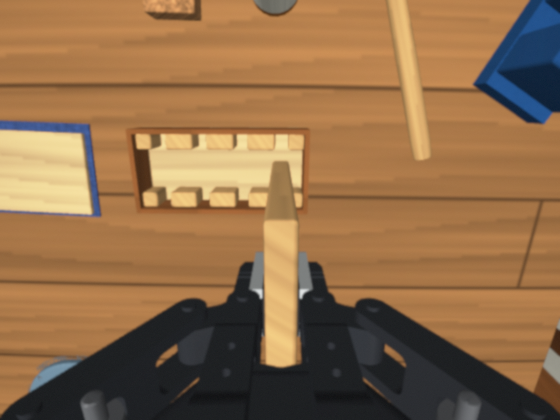

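View pics/s12.png

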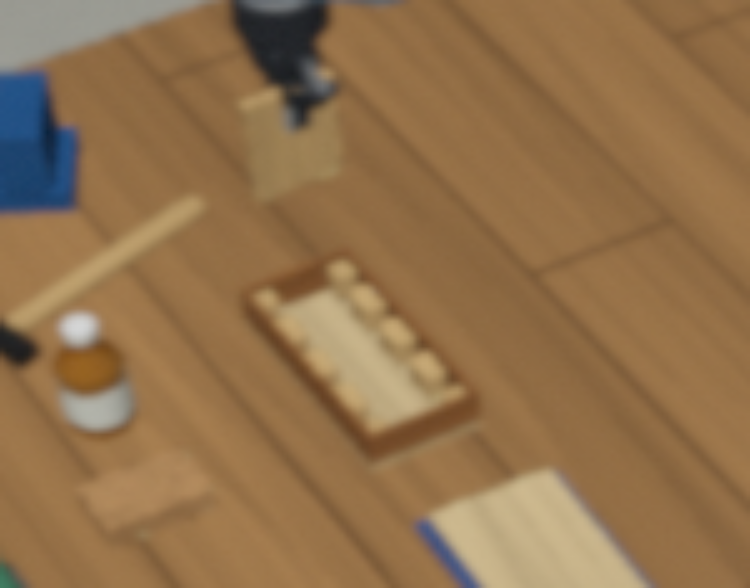

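Call:
move_arm(
  increments=[
    [[-0.001,0,0.04],0,0],
    [[0,0,0.05],0,0],
    [[0,0,0.04],0,0],
    [[0,0,0.01],0,0],
    [[0,0,0],0,0],
    [[0,0,0],0,0],
  ],
)

```text
time_s: 20.55
ee_pos: [0.46, -0.3645, 0.1648]
ee_rot: [[1.0, 0.011, 0.003], [0.011, -1.0, -0.003], [0.003, 0.003, -1.0]]
ft_force: [0.9, -0.4, -1.9]
opening: 0.132
```

```bash
python3 - <<'E'
from h import *
go([.4585,-.3632,.097],.6)
import json
s=env.sense(); json.dump({k:np.array(v).tolist() for k,v in s.items()},open('s13.json','w'))
im=env.snapshot('wrist');save(im,'w13');save(cv2.resize(im[80:330,130:410],None,fx=2.5,fy=2.4,interpolation=cv2.INTER_CUBIC),'w13c')
E
```

```text
t 20.55 pos [ 0.46   -0.3645  0.1648] yaw 0.64 turn 0.04 then shift [-0.0014 -0.0013  0.0678] len 0.068 open 0.132
```

View pics/w13c.png

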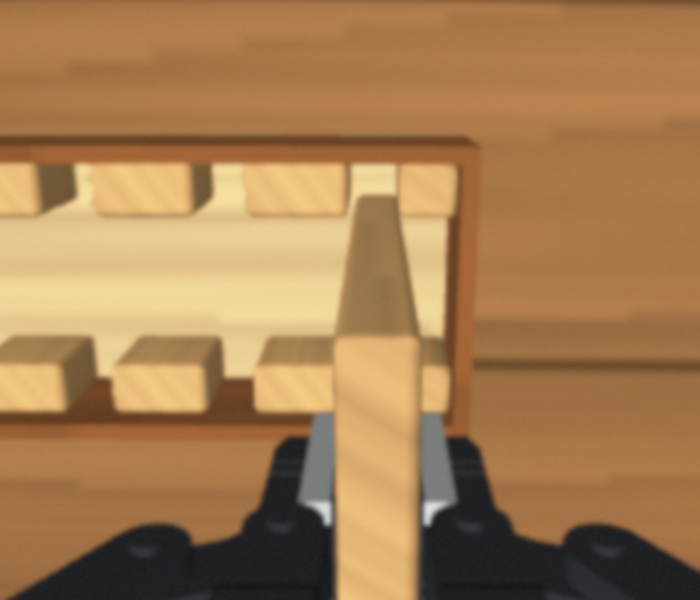

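Call:
move_arm(
  increments=[
    [[-0.001,-0.001,0.015],0,0],
    [[0,0,0.015],0,0],
    [[0,0,0.015],0,0],
    [[0,0,0.01],0,0],
    [[0,0,0],0,0],
  ],
)

```text
time_s: 21.22
ee_pos: [0.4574, -0.3619, 0.1059]
ee_rot: [[1.0, 0.011, -0.001], [0.011, -1.0, 0.002], [-0.001, -0.002, -1.0]]
ft_force: [0.4, -0.5, -0.2]
opening: 0.132
```

```bash
python3 - <<'E'
from h import *
go([.4585,-.3632,.097],.6);print(env.sense()['ft_force'])
im=env.snapshot('wrist');save(im,'w14');save(cv2.resize(im[80:330,130:410],None,fx=2.5,fy=2.4,interpolation=cv2.INTER_CUBIC),'w14c')
E
```

```text
t 21.23 pos [ 0.4574 -0.3619  0.1059] yaw 0.62 turn 0.02 then shift [0.0011 0.0013 0.0089] len 0.009 open 0.132
[ 0.41704877 -0.48249158 -0.20721229]
```

View pics/w14c.png

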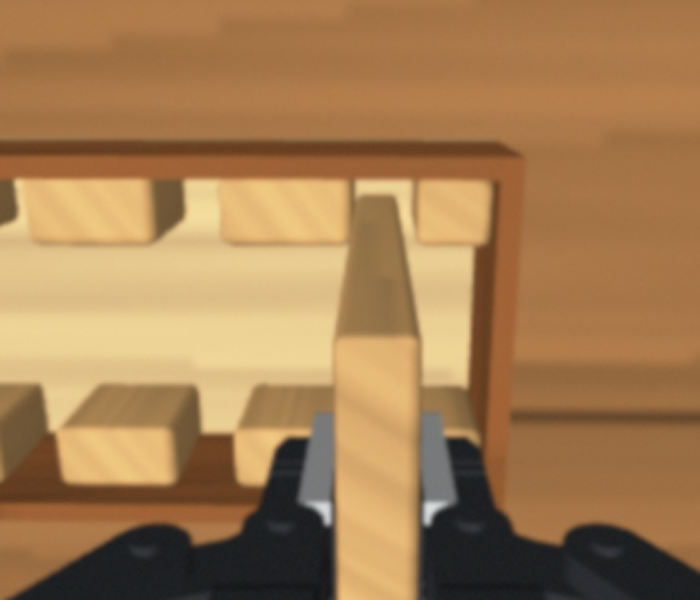

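Call:
move_arm(
  increments=[
    [[0.001,0.0018,0.003],0,0],
    [[0,0,0.003],0,0],
    [[0,0,0.002],0,0],
    [[0,0,0],0,0],
  ],
)

```text
time_s: 21.78
ee_pos: [0.4588, -0.3641, 0.0991]
ee_rot: [[1.0, 0.011, -0.0], [0.011, -1.0, 0.0], [-0.0, -0.0, -1.0]]
ft_force: [0.3, 0.2, -0.8]
opening: 0.132
```

Call:
move_arm(
  increments=[
    [[0,0,0.002],0,0],
    [[0,0,0.002],0,0],
    [[0,0,0],0,0],
  ],
)

```text
time_s: 22.15
ee_pos: [0.4588, -0.364, 0.095]
ee_rot: [[1.0, 0.011, -0.0], [0.011, -1.0, 0.0], [-0.0, -0.0, -1.0]]
ft_force: [0.7, -0.2, -0.1]
opening: 0.13
```

Call:
move_arm(
  increments=[
    [[0,0,0.002],0,0],
    [[0,0,0.002],0,0],
    [[0,0,0],0,0],
  ],
)

```text
time_s: 22.52
ee_pos: [0.4588, -0.364, 0.091]
ee_rot: [[1.0, 0.011, -0.0], [0.011, -1.0, 0.0], [-0.0, -0.0, -1.0]]
ft_force: [-0.3, -0.5, -0.6]
opening: 0.132
```

Call:
move_arm(
  increments=[
    [[0,0,0.002],0,0],
    [[0,0,0.002],0,0],
    [[0,0,0],0,0],
  ],
)

```text
time_s: 22.9
ee_pos: [0.4592, -0.3648, 0.0908]
ee_rot: [[1.0, 0.012, -0.001], [0.012, -1.0, -0.0], [-0.001, 0.0, -1.0]]
ft_force: [-6.7, 5.7, 18.0]
opening: 0.13
```

Call:
move_arm(
  increments=[
    [[0,0,-0.002],0,0],
    [[0,0,0],0,0.25],
    [[0,0,0],0,0.35],
    [[0,0,0],0,0.38],
    [[0,0,-0.02],0,0.38],
    [[0,0,-0.04],0,0.4],
    [[0,0,-0.05],0,0.4],
    [[0,0,-0.05],0,0.4],
    [[-0.03,-0.03,-0.03],0,0.4],
    [[0,0,0],0,0.4],
  ],
)

```text
time_s: 24.15
ee_pos: [0.4289, -0.3347, 0.2845]
ee_rot: [[1.0, 0.011, 0.005], [0.011, -1.0, -0.006], [0.005, 0.006, -1.0]]
ft_force: [0.3, -0.8, 0.4]
opening: 0.4
```

```bash
python3 - <<'E'
from h import *
go([.4585,-.3632,.097],.6);print(env.sense()['ft_force'])
import json
s=env.sense(); json.dump({k:np.array(v).tolist() for k,v in s.items()},open('s15.json','w'))
im=env.snapshot('wrist');save(im,'w15');save(cv2.resize(im[60:260,130:410],None,fx=2.8,fy=2.8,interpolation=cv2.INTER_CUBIC),'w15c')
S=env.snapshot('scene');save(cv2.resize(S[90:190,190:300],None,fx=6,fy=6,interpolation=cv2.INTER_CUBIC),'s15c')
E
```

```text
t 24.15 pos [ 0.4289 -0.3347  0.2845] yaw 0.64 turn 0.04 then shift [0.0293 0.0288 0.1875] len 0.192 open 0.4
[ 0.34775182 -0.76023033  0.39629671]
```

View pics/w15c.png

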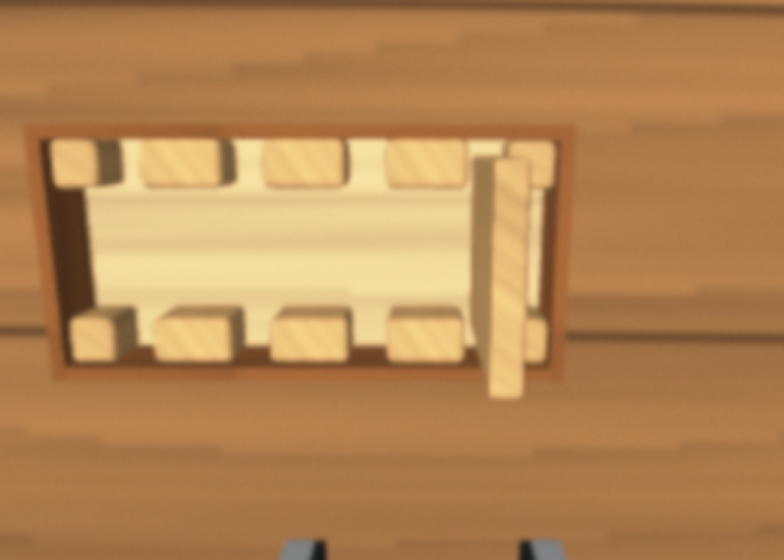

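View pics/s15c.png

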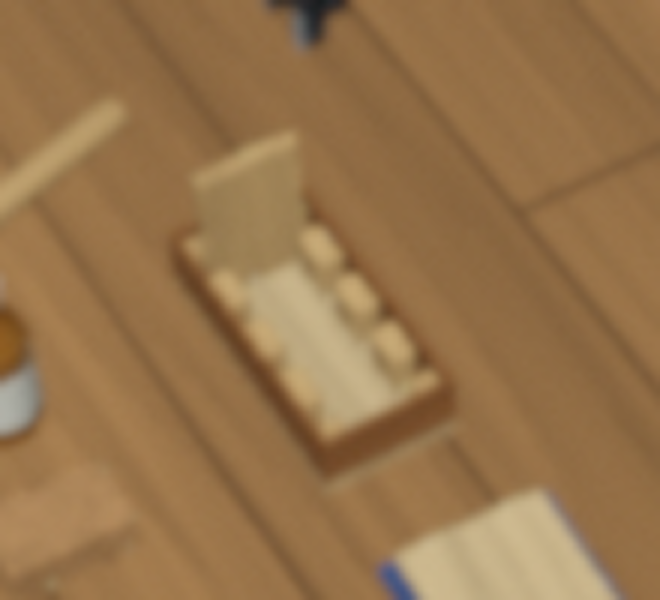

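```bash
python3 - <<'E'
from h import *
import json
C=cam('wrist',json.load(open('s15.json')))
f=lambda x,y:(130+(x+.5)/2.8-.5,60+(y+.5)/2.8-.5)
for z in (.13,.138,.146,.154):
    P=onz(C,[f(513,157),f(507,398)],z);print(z,P.round(4).tolist(),np.linalg.norm(P[0]-P[1]).round(4))
E
```

```text
0.13 [[0.5009, -0.365, 0.13], [0.4186, -0.3663, 0.13]] 0.0823
0.138 [[0.5009, -0.3642, 0.138], [0.4209, -0.3655, 0.138]] 0.08
0.146 [[0.501, -0.3633, 0.146], [0.4232, -0.3646, 0.146]] 0.0778
0.154 [[0.5011, -0.3625, 0.154], [0.4255, -0.3637, 0.154]] 0.0756
```

```bash
python3 - <<'E'
from h import *
go([.40,.215,.26],.6)
E
```

```text
t 24.25 pos [ 0.4287 -0.3346  0.2803] yaw 0.62 turn 0.02 then shift [-0.0229 -0.5499  0.0203] len 0.551 open 0.396
```

Call:
move_arm(
  increments=[
    [[0.0,-0.05,-0.005],0,0.6],
    [[0.0,-0.05,0],0,0.6],
    [[0.0,-0.05,0],0,0.6],
    [[0.0,-0.05,0],0,0.8],
    [[0.0,-0.05,0],0,0.8],
    [[0.0,-0.05,0],0,0.8],
    [[-0.002,-0.05,0],0,0.8],
    [[-0.005,-0.05,0],0,0.8],
    [[-0.005,-0.05,0],0,0.8],
    [[-0.005,-0.05,0],0,0.8],
    [[-0.005,-0.05,0],0,0.8],
  ],
)

```text
time_s: 25.62
ee_pos: [0.4003, 0.2168, 0.2832]
ee_rot: [[1.0, 0.011, -0.002], [0.011, -1.0, -0.001], [-0.002, 0.001, -1.0]]
ft_force: [1.0, 0.3, 1.1]
opening: 0.802
```

Call:
move_arm(
  increments=[
    [[0,0,0],-10,0.8],
    [[0,0,0],-10,0.8],
    [[0,0,0],-10,0.8],
    [[0,0,0],-10,0.8],
    [[0,0,0],-10,0.8],
    [[0,0,0],-10,0.8],
    [[0,0,0],-10,0.8],
    [[0,0,0],-10,0.8],
    [[0,0,0],-10,0.8],
    [[0,0,0.025],-7.4,0.8],
    [[0,0,0.025],0,0.8],
    [[0,0,0],0,0.8],
  ],
)

```text
time_s: 27.12
ee_pos: [0.3992, 0.2148, 0.2313]
ee_rot: [[-0.139, 0.99, -0.007], [0.99, 0.139, -0.002], [-0.001, -0.007, -1.0]]
ft_force: [0.2, -0.3, 0.4]
opening: 0.8
```

```bash
python3 - <<'E'
from h import *
go([.377,.213,.222],98)
import json
s=env.sense(); json.dump({k:np.array(v).tolist() for k,v in s.items()},open('s16.json','w'))
im=env.snapshot('wrist');save(im,'w16');save(cv2.resize(im[80:300,150:430],None,fx=2.7,fy=2.7,interpolation=cv2.INTER_CUBIC),'w16c')
E
```

```text
t 27.12 pos [0.3992 0.2148 0.2313] yaw 98.01 turn 0.01 then shift [ 0.0013 -0.0223  0.0093] len 0.024 open 0.8
```

View pics/w16c.png

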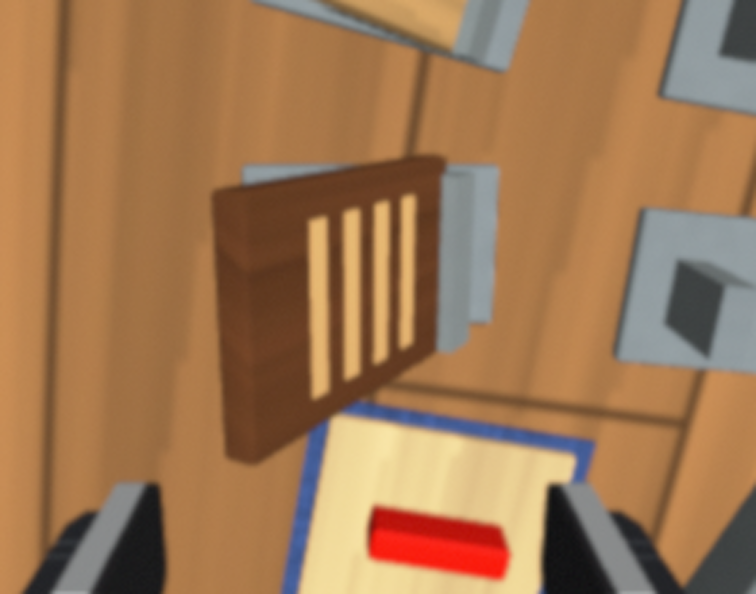

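```bash
cat >> h.py <<'E'
def edge(C,p,q,z=.147):
    P=onz(C,[p,q],z); d=P[0]-P[1]; y=np.degrees(np.arctan2(-d[0],d[1])); m=P.mean(0)
    print('mid',m.round(4),'len',np.linalg.norm(d).round(4),'yaw',y.round(2)); return m,y
def grip(m,y):
    n=np.array([np.cos(np.radians(y)),np.sin(np.radians(y)),0]); t=m+.006*n; t[2]=.104; print('target',t.round(4)); go(t,90+y)
E
python3 - <<'E'
from h import *
import json
C=cam('wrist',json.load(open('s16.json')))
f=lambda x,y:(150+(x+.5)/2.7-.5,80+(y+.5)/2.7-.5)
m,y=edge(C,f(247,200),f(256,463)); edge(C,f(213,193),f(227,458),.141)
grip(m,y)
E
```

```text
mid [0.3684 0.2178 0.147 ] len 0.0775 yaw 7.89
mid [0.3587 0.2164 0.141 ] len 0.0798 yaw 8.28
target [0.3744 0.2186 0.104 ]
t 27.18 pos [0.4002 0.2151 0.233 ] yaw 98.02 turn 0.13 then shift [ 0.0071 -0.0251  0.129 ] len 0.132 open 0.799
```

Call:
move_arm(
  increments=[
    [[0.0065,-0.025,0.01],0,0.8],
    [[0,0,0.035],0,0.8],
    [[0,0,0.04],0,0.8],
    [[0,0,0.042],0,0.8],
    [[0,0,0],0,0.7],
    [[0,0,0],0,0.4],
    [[0,0,0],0,0.3],
    [[0,0,0],0,0.2],
    [[0,0,0],0,0.1],
    [[0,0,0],0,0],
    [[0,0,0],0,0],
  ],
  newtons=20,
)

```text
time_s: 28.55
ee_pos: [0.3786, 0.219, 0.1114]
ee_rot: [[-0.14, 0.99, 0.009], [0.99, 0.14, 0.002], [0.001, 0.009, -1.0]]
ft_force: [0.0, -0.6, 7.3]
opening: 0.359
```

```bash
python3 - <<'E'
from h import *
save(env.snapshot('wrist'),'w17')
E
```

```text
(no output)
```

View pics/w17.png

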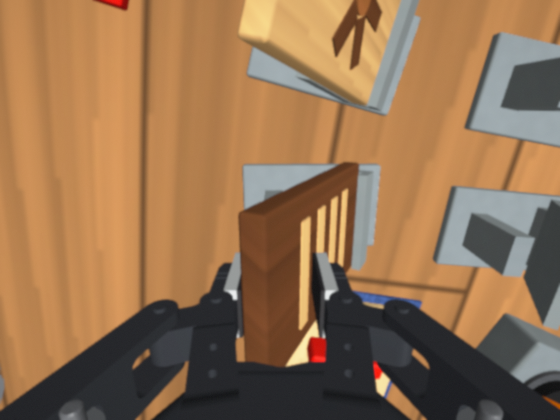

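Same state as with the ring. I lift it out the same way.

Call:
move_arm(
  increments=[
    [[0,-0.004,-0.007],0,0],
    [[0,-0.004,-0.007],0,0],
    [[0,-0.003,-0.006],0,0],
    [[0,0.001,-0.01],0,0],
    [[0,0.003,-0.01],0,0],
    [[0,0.004,-0.01],0,0],
    [[0,0.004,-0.01],0,0],
    [[0,0.002,-0.015],0,0],
    [[0,0.002,-0.02],0,0],
    [[0,0,-0.025],0,0],
    [[0,0,-0.025],0,0],
    [[0,0,0],0,0],
  ],
  newtons=20,
)

```text
time_s: 30.1
ee_pos: [0.3803, 0.2191, 0.2545]
ee_rot: [[-0.14, 0.99, 0.003], [0.99, 0.14, 0.001], [0.001, 0.003, -1.0]]
ft_force: [-0.5, -0.5, -0.1]
opening: 0.138
```

Call:
move_arm(
  increments=[
    [[0,0,-0.02],0,0],
    [[0,0,-0.015],0,0],
    [[0,0,0],0,0],
    [[0,0,0],0,0],
  ],
  newtons=60,
)

```text
time_s: 30.6
ee_pos: [0.3795, 0.2187, 0.2864]
ee_rot: [[-0.14, 0.99, -0.002], [0.99, 0.14, -0.0], [-0.0, -0.002, -1.0]]
ft_force: [0.0, 0.1, -0.7]
opening: 0.134
```

```bash
python3 - <<'E'
from h import *
save(env.snapshot('wrist'),'w18')
go([.4585,-.3118,.30],98)
E
```

```text
t 30.65 pos [0.3794 0.2187 0.2862] yaw 98.02 turn 0.02 then shift [-0.5364  0.0045 -0.0138] len 0.537 open 0.133
```

View pics/w18.png

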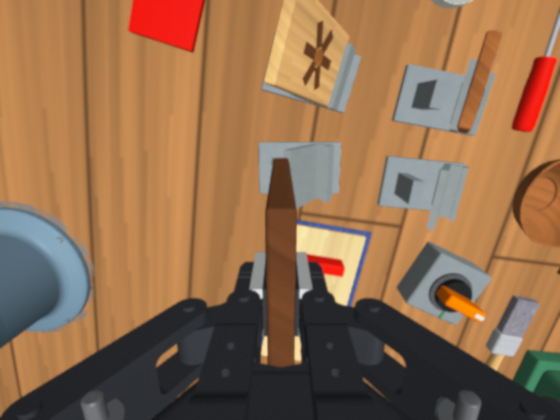

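Call:
move_arm(
  increments=[
    [[-0.0488,0.0004,-0.0013],0,0],
    [[-0.0488,0.0004,-0.0013],0,0],
    [[-0.0488,0.0004,-0.0013],0,0],
    [[-0.0488,0.0004,-0.0013],0,0],
    [[-0.0488,0.0004,-0.0013],0,0],
    [[-0.0488,0.0004,-0.0013],0,0],
    [[-0.0488,0.0004,-0.0013],0,0],
    [[-0.0488,0.0004,-0.0013],0,0],
    [[-0.0488,0.0004,-0.0013],0,0],
    [[-0.0488,0.0004,-0.0013],0,0],
    [[-0.0488,0.0004,-0.0013],0,0],
  ],
)

```text
time_s: 32.02
ee_pos: [0.459, -0.3135, 0.3005]
ee_rot: [[-0.139, 0.99, -0.001], [0.99, 0.139, 0.001], [0.002, -0.001, -1.0]]
ft_force: [0.8, 0.2, -0.8]
opening: 0.13
```

Call:
move_arm(
  increments=[
    [[0,0,0],10,0],
    [[0,0,0],10,0],
    [[0,0,0],10,0],
    [[0,0,0],10,0],
    [[0,0,0],10,0],
    [[0,0,0],10,0],
    [[0,0,0],10,0],
    [[0,0,0],10,0],
    [[0,0,0],10,0],
    [[0,0,0],7.4,0],
    [[0,0,0],0,0],
  ],
)

```text
time_s: 33.4
ee_pos: [0.4589, -0.3118, 0.3006]
ee_rot: [[1.0, 0.012, -0.001], [0.012, -1.0, 0.001], [-0.001, -0.001, -1.0]]
ft_force: [-0.9, 0.7, -1.5]
opening: 0.131
```

```bash
python3 - <<'E'
from h import *
go([.459,-.3120,.16],.6)
E
```

```text
t 33.4 pos [ 0.4589 -0.3118  0.3006] yaw 0.71 turn 0.11 then shift [1.000e-04 2.000e-04 1.406e-01] len 0.141 open 0.131
```

Call:
move_arm(
  increments=[
    [[0,0,0.04],0,0],
    [[0,0,0.05],0,0],
    [[0,0,0.04],0,0],
    [[0,0,0.01],0,0],
    [[0,0,0],0,0],
    [[0,0,0],0,0],
  ],
)

```text
time_s: 34.15
ee_pos: [0.4603, -0.3131, 0.1639]
ee_rot: [[1.0, 0.011, 0.003], [0.011, -1.0, -0.003], [0.003, 0.003, -1.0]]
ft_force: [0.2, 0.8, 0.1]
opening: 0.13
```

```bash
cat >> h.py <<'E'
def rackcheck(name):
    go([.459,-.3125,.097],.6);print(np.round(env.sense()['ft_force'],1))
    im=env.snapshot('wrist');save(im,name);save(cv2.resize(im[80:330,130:410],None,fx=2.5,fy=2.4,interpolation=cv2.INTER_CUBIC),name+'c')
E
python3 -c "
from h import *
rackcheck('w19')"
```

```text
t 34.15 pos [ 0.4603 -0.3131  0.1639] yaw 0.66 turn 0.06 then shift [-0.0013 -0.0006  0.0669] len 0.067 open 0.13
[0.2 0.8 0.1]
```

View pics/w19c.png

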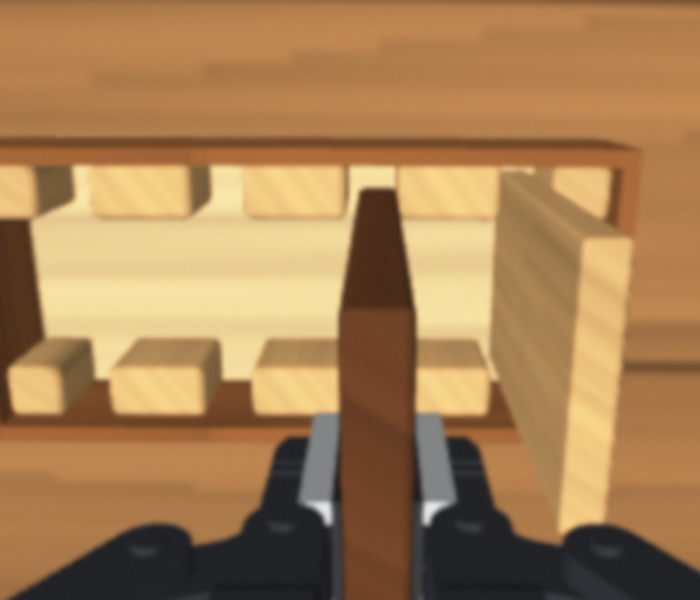

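Call:
move_arm(
  increments=[
    [[-0.001,0,0.015],0,0],
    [[0,0,0.015],0,0],
    [[0,0,0.013],0,0],
    [[0,0,0],0,0],
  ],
)

```text
time_s: 34.7
ee_pos: [0.4573, -0.3111, 0.1166]
ee_rot: [[1.0, 0.011, -0.003], [0.011, -1.0, 0.003], [-0.003, -0.003, -1.0]]
ft_force: [0.2, 0.9, -1.1]
opening: 0.13
```

```bash
python3 -c "
from h import *
rackcheck('w20')"
```

```text
t 34.7 pos [ 0.4573 -0.3111  0.1166] yaw 0.63 turn 0.03 then shift [0.0017 0.0014 0.0196] len 0.02 open 0.13
[ 0.2  0.9 -1.1]
```

View pics/w20c.png

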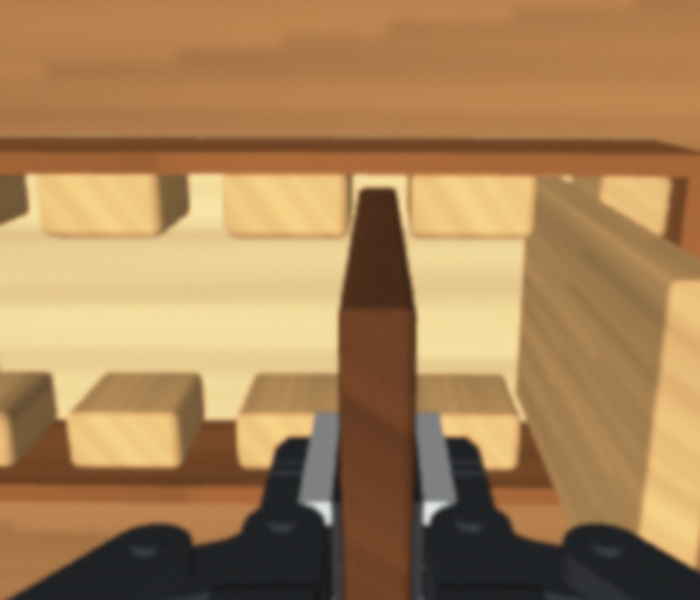

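Call:
move_arm(
  increments=[
    [[0.001,0.0007,0.008],0,0],
    [[0,0,0.008],0,0],
    [[0,0,0.004],0,0],
    [[0,0,0],0,0],
  ],
)

```text
time_s: 35.25
ee_pos: [0.4601, -0.3141, 0.1039]
ee_rot: [[1.0, 0.012, -0.0], [0.012, -1.0, -0.001], [-0.0, 0.001, -1.0]]
ft_force: [-11.1, 7.2, 30.6]
opening: 0.13
```

Call:
move_arm(
  increments=[
    [[0,0,0.003],0,0],
    [[0,0,0],0,0],
  ],
)

```text
time_s: 35.5
ee_pos: [0.4608, -0.3149, 0.1038]
ee_rot: [[1.0, 0.011, 0.001], [0.011, -1.0, -0.002], [0.001, 0.002, -1.0]]
ft_force: [-16.5, 10.1, 45.6]
opening: 0.132
```

Call:
move_arm(
  increments=[
    [[0,0,-0.006],0,0],
    [[0,0,0],0,0],
  ],
)

```text
time_s: 35.75
ee_pos: [0.4602, -0.3139, 0.1038]
ee_rot: [[1.0, 0.011, 0.002], [0.011, -1.0, -0.002], [0.002, 0.003, -1.0]]
ft_force: [-2.8, 1.8, 13.4]
opening: 0.129
```

```bash
python3 -c "
from h import *
rackcheck('w21')
S=env.snapshot('scene');save(cv2.resize(S[90:190,190:300],None,fx=6,fy=6,interpolation=cv2.INTER_CUBIC),'s21c')"
```

```text
t 35.75 pos [ 0.4602 -0.3139  0.1038] yaw 0.63 turn 0.03 then shift [-0.0012 -0.0014  0.0068] len 0.007 open 0.129
[-2.8  1.8 13.4]
```

View pics/w21c.png

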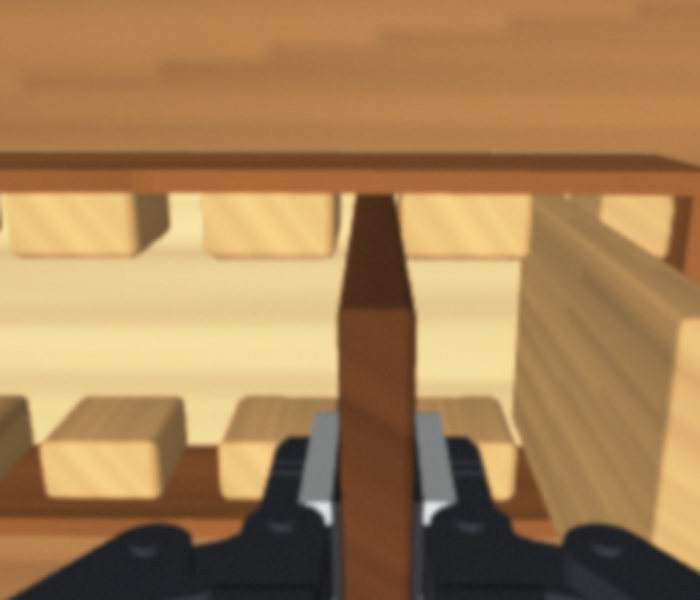

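View pics/s21c.png

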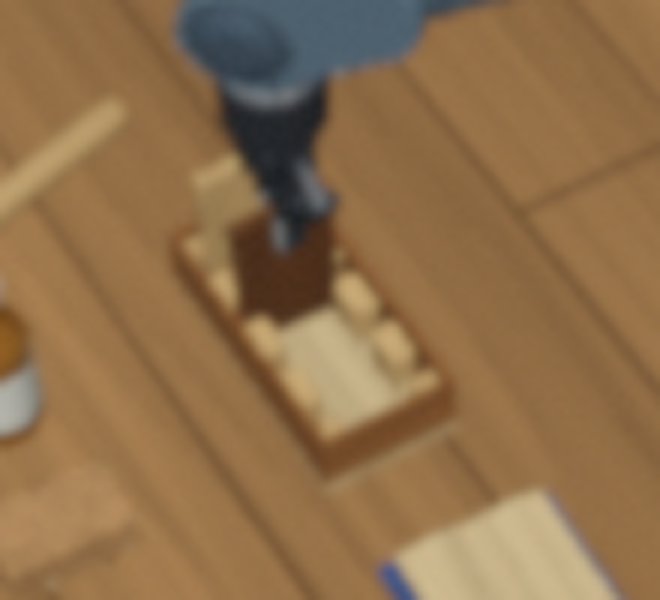

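Foot is down: this plaque's top end sits about 15 mm lower in the grip than the ring's did, so floor contact at 0.104 fits. I'll release and check its height.

Call:
move_arm(
  increments=[
    [[0,0,-0.001],0,0],
    [[0,0,0],0,0.25],
    [[0,0,0],0,0.35],
    [[0,0,0],0,0.36],
    [[0,0,-0.02],0,0.36],
    [[0,0,-0.04],0,0.36],
    [[0,0,-0.05],0,0.4],
    [[0,0,-0.05],0,0.4],
    [[-0.03,-0.03,-0.03],0,0.4],
    [[0,0,0],0,0.4],
  ],
)

```text
time_s: 37.1
ee_pos: [0.4291, -0.283, 0.2959]
ee_rot: [[1.0, 0.011, 0.004], [0.011, -1.0, -0.005], [0.004, 0.005, -1.0]]
ft_force: [0.0, -0.0, 0.1]
opening: 0.402
```

```bash
python3 - <<'E'
from h import *
go([.40,.35,.28],.6)
import json
s=env.sense(); json.dump({k:np.array(v).tolist() for k,v in s.items()},open('s22.json','w'))
im=env.snapshot('wrist');save(im,'w22');save(cv2.resize(im[60:260,130:410],None,fx=2.8,fy=2.8,interpolation=cv2.INTER_CUBIC),'w22c')
E
```

```text
t 37.1 pos [ 0.4291 -0.283   0.2959] yaw 0.65 turn 0.05 then shift [-0.0224 -0.6333  0.0159] len 0.634 open 0.402
```

View pics/w22c.png

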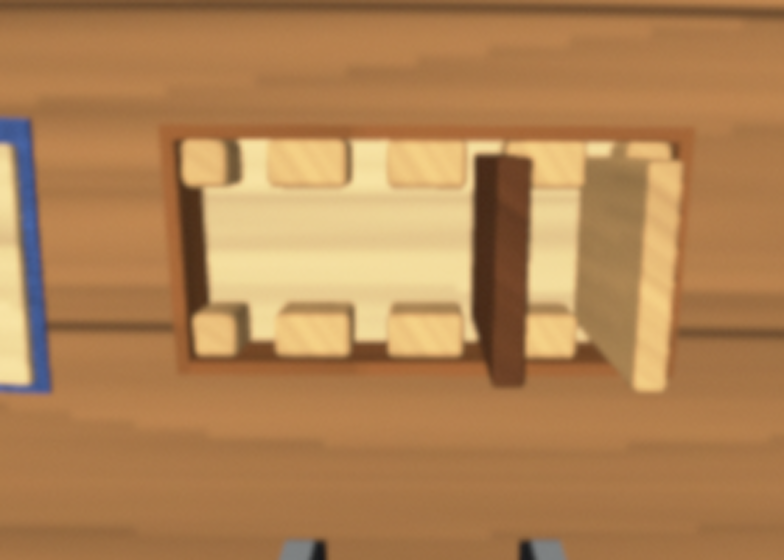

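```bash
python3 - <<'E'
from h import *
import json
C=cam('wrist',json.load(open('s22.json')))
f=lambda x,y:(130+(x+.5)/2.8-.5,60+(y+.5)/2.8-.5)
for a,b in (((515,156),(507,386)),((663,159),(650,391))):
  for z in (.138,.153):
    P=onz(C,[f(*a),f(*b)],z);print(z,P.round(4).tolist(),np.linalg.norm(P[0]-P[1]).round(4))
E
```

```text
0.138 [[0.5011, -0.314, 0.138], [0.4221, -0.3146, 0.138]] 0.079
0.153 [[0.5013, -0.3124, 0.153], [0.4262, -0.3129, 0.153]] 0.0751
0.138 [[0.5009, -0.3633, 0.138], [0.4208, -0.366, 0.138]] 0.0801
0.153 [[0.5011, -0.3593, 0.153], [0.425, -0.3618, 0.153]] 0.0762
```

Call:
move_arm(
  increments=[
    [[0.0,-0.053,0],0,0.6],
    [[0.0,-0.053,0],0,0.6],
    [[0.0,-0.053,0],0,0.6],
    [[0.0,-0.053,0],0,0.8],
    [[0.0,-0.053,0],0,0.8],
    [[0.0,-0.053,0],0,0.8],
    [[0.0,-0.053,0],0,0.8],
    [[-0.005,-0.053,0],0,0.8],
    [[-0.01,-0.053,0],0,0.8],
    [[-0.01,-0.053,0],0,0.8],
    [[-0.007,-0.053,0],0,0.8],
    [[-0.005,-0.053,0],0,0.8],
  ],
)

```text
time_s: 38.65
ee_pos: [0.3844, 0.3542, 0.2905]
ee_rot: [[1.0, 0.011, -0.002], [0.011, -1.0, -0.002], [-0.002, 0.002, -1.0]]
ft_force: [0.8, -0.9, -0.4]
opening: 0.801
```

Call:
move_arm(
  increments=[
    [[0,0,0],-10,0.8],
    [[0,0,0],-10,0.8],
    [[0,0,0],-10,0.8],
    [[0,0,0],-10,0.8],
    [[0,0,0],-10,0.8],
    [[0,0,0],-10,0.8],
    [[0,0,0],-10,0.8],
    [[0,0,0.02],-10,0.8],
    [[0,0,0.025],-3,0.8],
    [[0,0,0.02],0,0.8],
    [[0,0,0],0,0.8],
  ],
)

```text
time_s: 40.02
ee_pos: [0.3838, 0.3516, 0.2239]
ee_rot: [[0.111, 0.994, -0.006], [0.994, -0.111, -0.004], [-0.004, -0.006, -1.0]]
ft_force: [-0.1, -1.1, -0.2]
opening: 0.8
```

```bash
python3 - <<'E'
from h import *
go([.37,.352,.23],83.5)
import json
s=env.sense(); json.dump({k:np.array(v).tolist() for k,v in s.items()},open('s23.json','w'))
im=env.snapshot('wrist');save(im,'w23');save(cv2.resize(im[80:300,150:430],None,fx=2.7,fy=2.7,interpolation=cv2.INTER_CUBIC),'w23c')
E
```

```text
t 40.02 pos [0.3838 0.3516 0.2239] yaw 83.61 turn 0.11 then shift [-0.0012 -0.0137 -0.0061] len 0.015 open 0.8
```

View pics/w23c.png

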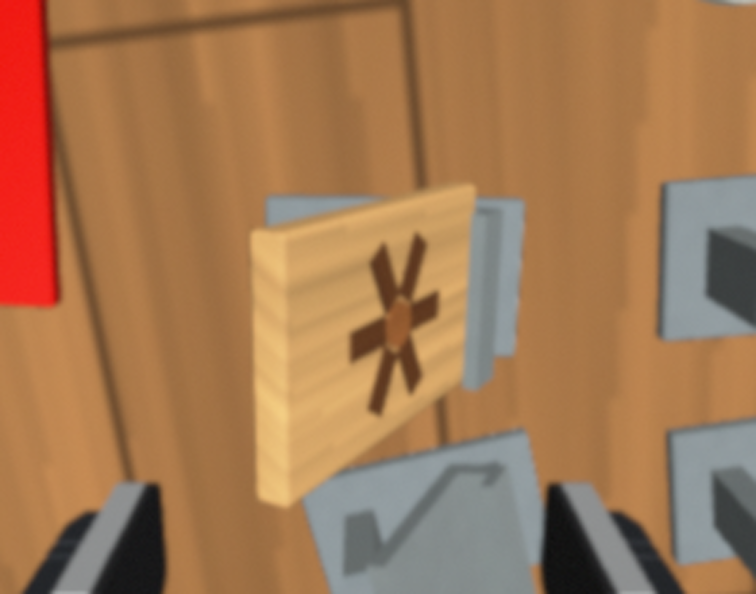

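```bash
python3 - <<'E'
from h import *
import json
C=cam('wrist',json.load(open('s23.json')))
f=lambda x,y:(150+(x+.5)/2.7-.5,80+(y+.5)/2.7-.5)
m,y=edge(C,f(288,240),f(290,506)); edge(C,f(252,232),f(257,497),.141)
grip(m,y)
E
```

```text
mid [0.3645 0.3506 0.147 ] len 0.0783 yaw -7.25
mid [0.3544 0.3522 0.141 ] len 0.0796 yaw -7.35
target [0.3705 0.3499 0.104 ]
t 40.08 pos [0.3845 0.3521 0.2257] yaw 83.62 turn 0.87 then shift [-0.004  -0.0136  0.1217] len 0.123 open 0.799
```

Call:
move_arm(
  increments=[
    [[-0.003,-0.0135,0.01],0.9,0.8],
    [[0,0,0.035],0,0.8],
    [[0,0,0.04],0,0.8],
    [[0,0,0.035],0,0.8],
    [[0,0,0],0,0.7],
    [[0,0,0],0,0.4],
    [[0,0,0],0,0.3],
    [[0,0,0],0,0.2],
    [[0,0,0],0,0.1],
    [[0,0,0],0,0],
    [[0,0,0],0,0],
  ],
  newtons=20,
)

```text
time_s: 41.45
ee_pos: [0.374, 0.3521, 0.1113]
ee_rot: [[0.126, 0.992, 0.007], [0.992, -0.126, 0.003], [0.004, 0.007, -1.0]]
ft_force: [-0.0, -1.4, 6.6]
opening: 0.364
```

```bash
python3 - <<'E'
from h import *
save(env.snapshot('wrist'),'w24')
E
```

```text
(no output)
```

View pics/w24.png

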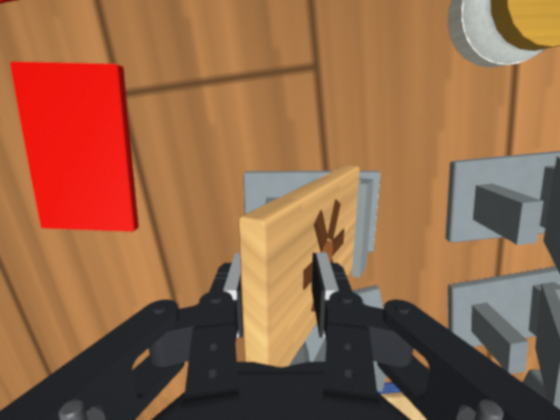

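The flower plaque is between the pads. I lift it the same way.

Call:
move_arm(
  increments=[
    [[0,-0.004,-0.007],0,0],
    [[0,-0.004,-0.007],0,0],
    [[0,-0.003,-0.006],0,0],
    [[0,0.001,-0.01],0,0],
    [[0,0.003,-0.01],0,0],
    [[0,0.004,-0.01],0,0],
    [[0,0.004,-0.01],0,0],
    [[0,0.002,-0.015],0,0],
    [[0,0.002,-0.02],0,0],
    [[0,0,-0.025],0,0],
    [[0,0,-0.025],0,0],
    [[0,0,0],0,0],
  ],
  newtons=20,
)

```text
time_s: 43.0
ee_pos: [0.3764, 0.3511, 0.255]
ee_rot: [[0.127, 0.992, 0.002], [0.992, -0.127, 0.003], [0.003, 0.002, -1.0]]
ft_force: [-0.7, 0.0, 0.0]
opening: 0.136
```

Call:
move_arm(
  increments=[
    [[0,0,-0.02],0,0],
    [[0,0,-0.015],0,0],
    [[0,0,0],0,0],
    [[0,0,0],0,0],
  ],
  newtons=60,
)

```text
time_s: 43.5
ee_pos: [0.3757, 0.3502, 0.2866]
ee_rot: [[0.127, 0.992, -0.002], [0.992, -0.127, -0.001], [-0.001, -0.001, -1.0]]
ft_force: [0.2, -0.4, -0.7]
opening: 0.135
```

```bash
python3 - <<'E'
from h import *
save(env.snapshot('wrist'),'w25')
go([.459,-.2605,.30],82.7)
E
```

```text
t 43.55 pos [0.3757 0.3501 0.2865] yaw 82.72 turn 0.02 then shift [-0.5951  0.1602 -0.0135] len 0.616 open 0.13
```

View pics/w25.png

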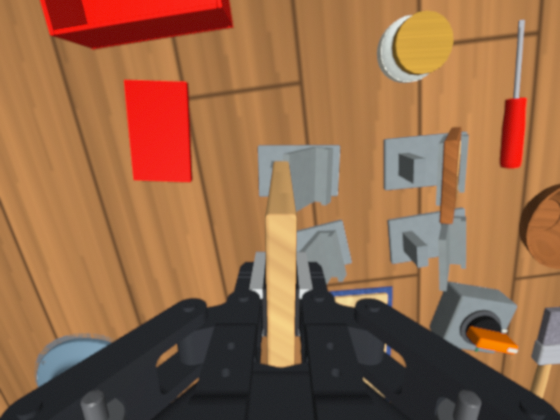

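Call:
move_arm(
  increments=[
    [[-0.0496,0.01335,-0.0011],0,0],
    [[-0.0496,0.01335,-0.0011],0,0],
    [[-0.0496,0.01335,-0.0011],0,0],
    [[-0.0496,0.01335,-0.0011],0,0],
    [[-0.0496,0.01335,-0.0011],0,0],
    [[-0.0496,0.01335,-0.0011],0,0],
    [[-0.0496,0.01335,-0.0011],0,0],
    [[-0.0496,0.01335,-0.0011],0,0],
    [[-0.0496,0.01335,-0.0011],0,0],
    [[-0.0496,0.01335,-0.0011],0,0],
    [[-0.0496,0.01335,-0.0011],0,0],
    [[-0.0496,0.01335,-0.0011],0,0],
  ],
)

```text
time_s: 45.05
ee_pos: [0.4594, -0.2619, 0.2998]
ee_rot: [[0.127, 0.992, -0.001], [0.992, -0.127, 0.001], [0.001, -0.001, -1.0]]
ft_force: [0.7, -0.0, -0.4]
opening: 0.133
```

Call:
move_arm(
  increments=[
    [[0,0,0],10,0],
    [[0,0,0],10,0],
    [[0,0,0],10,0],
    [[0,0,0],10,0],
    [[0,0,0],10,0],
    [[0,0,0],10,0],
    [[0,0,0],10,0],
    [[0,0,0],10,0],
    [[0,0,0],2.1,0],
    [[0,0,0],0,0],
  ],
)

```text
time_s: 46.3
ee_pos: [0.4596, -0.2602, 0.3003]
ee_rot: [[1.0, 0.013, -0.001], [0.013, -1.0, 0.001], [-0.001, -0.001, -1.0]]
ft_force: [0.5, 0.0, -1.1]
opening: 0.132
```

```bash
python3 - <<'E'
from h import *
go([.459,-.2605,.16],.6)
E
```

```text
t 46.3 pos [ 0.4596 -0.2602  0.3003] yaw 0.73 turn 0.13 then shift [-0.0006  0.0003  0.1403] len 0.14 open 0.132
```

Call:
move_arm(
  increments=[
    [[0,0,0.04],0,0],
    [[0,0,0.05],0,0],
    [[0,0,0.04],0,0],
    [[0,0,0.01],0,0],
    [[0,0,0],0,0],
    [[0,0,0],0,0],
  ],
)

```text
time_s: 47.05
ee_pos: [0.4608, -0.2614, 0.1631]
ee_rot: [[1.0, 0.011, 0.003], [0.011, -1.0, -0.003], [0.003, 0.003, -1.0]]
ft_force: [0.2, 0.7, -0.4]
opening: 0.136
```

```bash
python3 -c "
from h import *
rackcheck('w26')"
```

```text
t 47.05 pos [ 0.4608 -0.2614  0.1631] yaw 0.65 turn 0.05 then shift [-0.0024  0.0511  0.0661] len 0.084 open 0.136
[ 0.2  0.7 -0.4]
```

View pics/w26c.png

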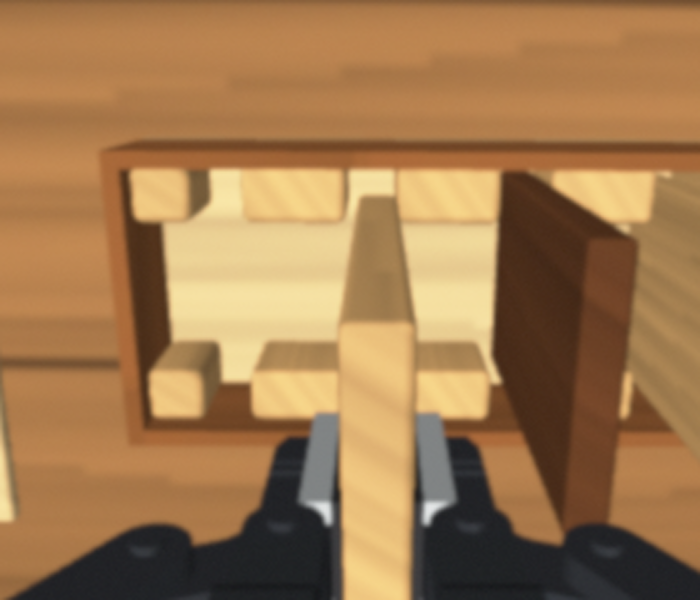

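Call:
move_arm(
  increments=[
    [[-0.001,0,0.015],0,0],
    [[0,0,0.015],0,0],
    [[0,0,0.013],0,0],
    [[0,0,0],0,0],
  ],
)

```text
time_s: 47.6
ee_pos: [0.4577, -0.2595, 0.1158]
ee_rot: [[1.0, 0.011, -0.003], [0.011, -1.0, 0.002], [-0.003, -0.003, -1.0]]
ft_force: [0.8, -0.6, -0.9]
opening: 0.135
```

```bash
python3 -c "
from h import *
rackcheck('w27')"
```

```text
t 47.6 pos [ 0.4577 -0.2595  0.1158] yaw 0.62 turn 0.02 then shift [0.0007 0.053  0.0188] len 0.056 open 0.135
[ 0.8 -0.6 -0.9]
```

View pics/w27c.png

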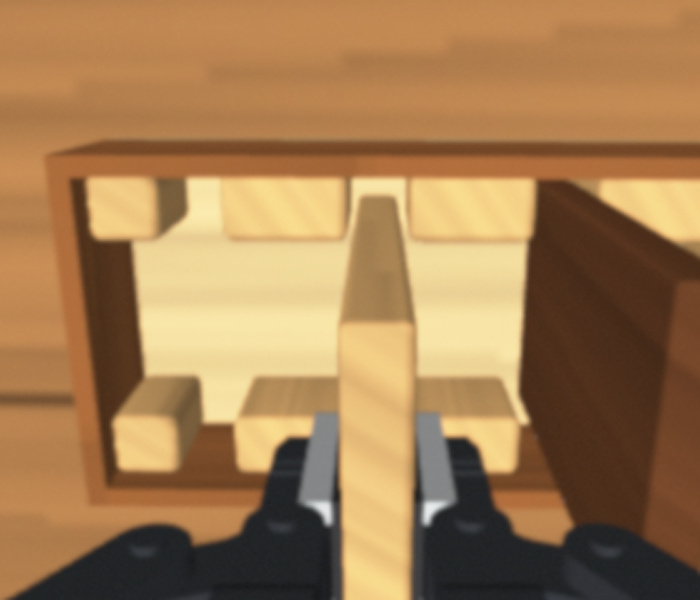

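Call:
move_arm(
  increments=[
    [[0.001,0.0005,0.006],0,0],
    [[0,0,0.006],0,0],
    [[0,0,0],0,0],
  ],
)

```text
time_s: 48.02
ee_pos: [0.4594, -0.2606, 0.1052]
ee_rot: [[1.0, 0.011, -0.001], [0.011, -1.0, 0.001], [-0.001, -0.001, -1.0]]
ft_force: [0.6, -0.0, -1.1]
opening: 0.13
```

Call:
move_arm(
  increments=[
    [[0,0,0.002],0,0],
    [[0,0,0.002],0,0],
    [[0,0,0],0,0],
  ],
)

```text
time_s: 48.4
ee_pos: [0.4601, -0.2614, 0.1036]
ee_rot: [[1.0, 0.011, 0.0], [0.011, -1.0, -0.001], [0.0, 0.001, -1.0]]
ft_force: [-4.4, 1.8, 10.1]
opening: 0.132
```

Contact with 10 N at about 0.103. I'll release, retreat and check.

Call:
move_arm(
  increments=[
    [[0,0,-0.002],0,0],
    [[0,0,0],0,0.25],
    [[0,0,0],0,0.35],
    [[0,0,0],0,0.36],
    [[0,0,-0.02],0,0.36],
    [[0,0,-0.04],0,0.36],
    [[0,0,-0.05],0,0.4],
    [[0,0,-0.05],0,0.4],
    [[-0.03,-0.03,-0.03],0,0.4],
    [[0,0,0],0,0.4],
  ],
)

```text
time_s: 49.65
ee_pos: [0.4297, -0.231, 0.2972]
ee_rot: [[1.0, 0.012, 0.005], [0.012, -1.0, -0.004], [0.005, 0.004, -1.0]]
ft_force: [0.2, -0.1, -0.4]
opening: 0.398
```

```bash
python3 - <<'E'
from h import *
go([.55,.342,.29],.6)
import json
s=env.sense(); json.dump({k:np.array(v).tolist() for k,v in s.items()},open('s28.json','w'))
im=env.snapshot('wrist');save(im,'w28');save(cv2.resize(im[60:260,180:460],None,fx=2.8,fy=2.8,interpolation=cv2.INTER_CUBIC),'w28c')
E
```

```text
t 49.65 pos [ 0.4297 -0.231   0.2972] yaw 0.66 turn 0.06 then shift [ 0.1263 -0.5717  0.0072] len 0.586 open 0.398
```

View pics/w28c.png

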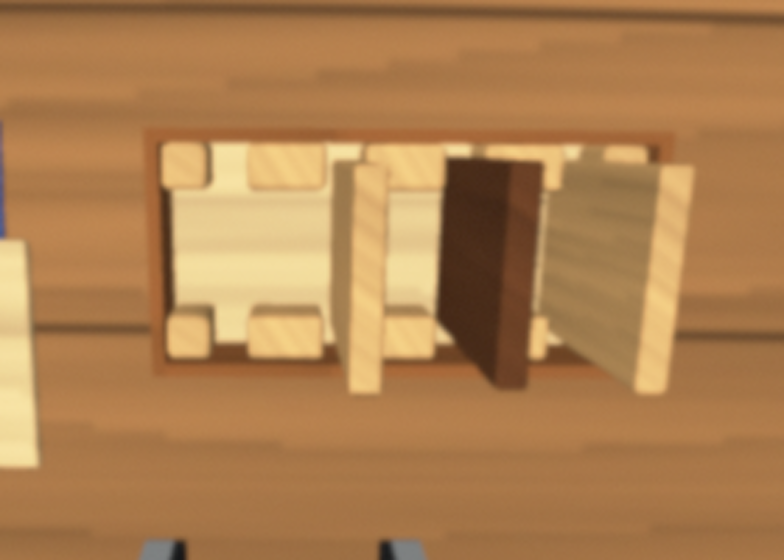

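All three plaques are in and level. The lid at the left edge has moved, so it was knocked on the mat. I'll re-measure and mend it now.

Call:
move_arm(
  increments=[
    [[-0.006,-0.048,0],0.2,0.6],
    [[-0.006,-0.048,0],0,0.6],
    [[-0.006,-0.048,0],0,0.6],
    [[-0.006,-0.048,0],0,0.6],
    [[-0.006,-0.048,0],0,0.6],
    [[0,0,0],0,0.6],
    [[0,0,0],0,0.6],
  ],
)

```text
time_s: 50.58
ee_pos: [0.3975, 0.0083, 0.2927]
ee_rot: [[1.0, 0.008, -0.002], [0.008, -1.0, 0.0], [-0.002, -0.0, -1.0]]
ft_force: [-0.2, -0.1, 0.6]
opening: 0.599
```

```bash
python3 - <<'E'
from h import *
go([.4,.0,.29],.6)
C=cam('wrist');im=env.snapshot('wrist');save(im,'w29')
import json
s=env.sense(); json.dump({k:np.array(v).tolist() for k,v in s.items()},open('s29.json','w'))
q=quad(biggest(mask(im,'lid')|mask(im,'red'),(100,0,420,260)));P=onz(C,q,.017);print(q.round(1).tolist(),P.round(4).tolist(),P.mean(0).round(4))
r=cv2.minAreaRect(biggest(mask(im,'red'),(100,0,420,260)));print('handle',r,onz(C,[r[0]],.045))
E
```

```text
t 50.58 pos [0.3975 0.0083 0.2927] yaw 0.43 turn -0.17 then shift [0.0024 0.0083 0.0027] len 0.009 open 0.599
[[193.6, 118.1], [370.4, 121.9], [361.8, 205.5], [197.2, 201.7]] [[0.4618, 0.1209, 0.017], [0.459, -0.1082, 0.017], [0.3454, -0.1068, 0.017], [0.3488, 0.1242, 0.017]] [0.4037 0.0075 0.017 ]
handle ((226.2814483642578, 164.5068359375), (49.19473648071289, 12.89995288848877), 88.21009063720703) [[0.40637601 0.07624631 0.045     ]]
```

View pics/w29.png

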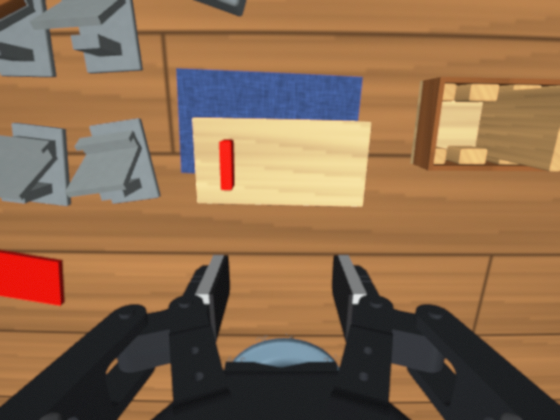

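The lid now lies about 46 mm towards the robot: centre (404,8) mm, handle at px (226,165). I'll pick it up again.

```bash
python3 - <<'E'
from h import *
go([.405,.077,.12],-.8)
E
```

```text
t 50.62 pos [0.3975 0.0079 0.2929] yaw 0.37 turn 1.17 then shift [ 0.0065 -0.0692  0.1729] len 0.186 open 0.601
```

Call:
move_arm(
  increments=[
    [[0.001,-0.023,0.02],1.2,0.6],
    [[0.003,-0.023,0.04],0,0.6],
    [[0.0025,-0.023,0.05],0,0.6],
    [[0,0,0.04],0,0.6],
    [[0,0,0.023],0,0.6],
    [[0,0,0],0,0.6],
    [[0,0,0],0,0.6],
  ],
)

```text
time_s: 51.5
ee_pos: [0.4054, 0.0768, 0.1217]
ee_rot: [[1.0, -0.015, 0.001], [-0.015, -1.0, -0.0], [0.001, 0.0, -1.0]]
ft_force: [1.1, 1.5, 0.7]
opening: 0.597
```

```bash
python3 - <<'E'
from h import *
go([.405,.077,.027],-.8)
C=cam('wrist');im=env.snapshot('wrist');save(im,'w30')
r=cv2.minAreaRect(biggest(mask(im,'red'),(150,0,420,330)));print('handle',r,onz(C,[r[0]],.045))
E
```

```text
t 51.5 pos [0.4054 0.0768 0.1217] yaw -0.86 turn -0.06 then shift [-0.0004 -0.0002  0.0947] len 0.095 open 0.597
handle ((278.5, 212.5), (83.0, 19.0), 90.0) [[0.40864139 0.07764473 0.045     ]]
```

View pics/w30.png

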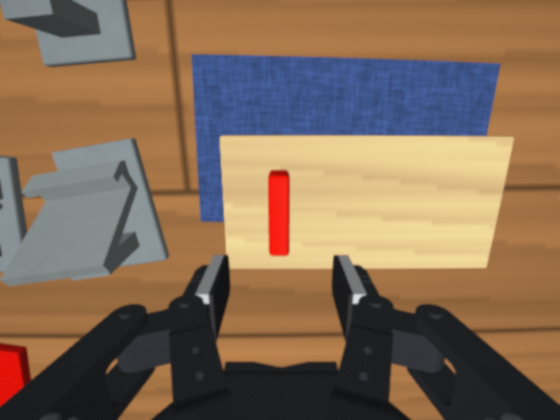

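Call:
move_arm(
  increments=[
    [[0.002,-0.0007,0.03],0,0.6],
    [[0,0,0.03],0,0.6],
    [[0,0,0.022],0,0.6],
    [[0,0,0.01],0,0.6],
    [[0,0,0],0,0],
    [[0,0,0],0,0],
    [[0,0,0],0,0],
    [[0,0,0],0,0],
  ],
  newtons=90,
)

```text
time_s: 52.55
ee_pos: [0.4076, 0.0781, 0.0303]
ee_rot: [[1.0, -0.013, 0.002], [-0.013, -1.0, -0.0], [0.002, 0.0, -1.0]]
ft_force: [-2.1, 0.3, 5.8]
opening: 0.162
```

Call:
move_arm(
  increments=[
    [[0,0,-0.01],0,0],
    [[0,0,-0.02],0,0],
    [[0,0,-0.03],0,0],
    [[0,0,-0.02],0,0],
    [[0,0,0],0,0],
    [[0,0,0],0,0],
  ],
)

```text
time_s: 53.3
ee_pos: [0.4058, 0.0782, 0.1082]
ee_rot: [[1.0, -0.014, -0.001], [-0.014, -1.0, 0.0], [-0.001, -0.0, -1.0]]
ft_force: [0.0, -0.4, -1.7]
opening: 0.159
```

```bash
python3 - <<'E'
from h import *
im=env.snapshot('wrist');save(im,'w31')
go([.455,.096,.06],-2)
E
```

```text
t 53.35 pos [0.4055 0.0783 0.1078] yaw -0.78 turn 1.22 then shift [ 0.0488 -0.0195  0.0478] len 0.071 open 0.158
```

View pics/w31.png

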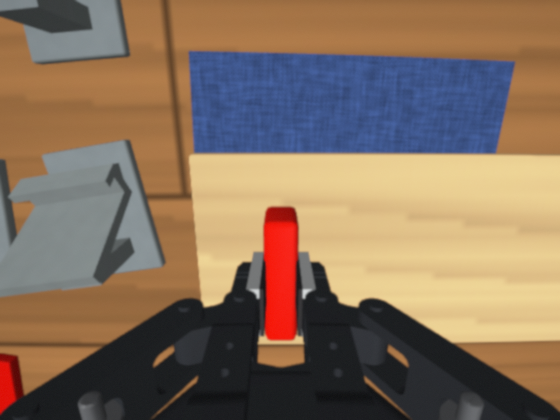

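Call:
move_arm(
  increments=[
    [[0,0,0],1.2,0],
    [[0.016,-0.007,0],0,0],
    [[0.016,-0.007,0],0,0],
    [[0.015,-0.006,0.01],0,0],
    [[0,0,0.03],0,0],
    [[0,0,0.02],0,0],
    [[0,0,0.007],0,0],
    [[0,0,0],0,0],
    [[0,0,0],0,0],
  ],
)

```text
time_s: 54.48
ee_pos: [0.4548, 0.0965, 0.0426]
ee_rot: [[0.999, -0.035, 0.002], [-0.035, -0.999, -0.0], [0.002, -0.0, -1.0]]
ft_force: [0.5, 0.4, -1.1]
opening: 0.16
```

```bash
python3 - <<'E'
from h import *
im=env.snapshot('wrist');save(im,'w32')
go([.453,.0967,.03],-2)
C=cam('wrist')
h=cv2.cvtColor(im,cv2.COLOR_RGB2HSV).astype(int)
blue=((h[...,0]>105)&(h[...,0]<135)&(h[...,1]>100)).astype(np.uint8)
c=biggest(blue).reshape(-1,2); print(c[:,0].min(),c[:,0].max(),c[:,1].min(),c[:,1].max())
E
```

```text
t 54.52 pos [0.4549 0.0965 0.0427] yaw -1.98 turn 0.02 then shift [-0.0019 -0.0001  0.0127] len 0.013 open 0.164
195 559 127 152
```

View pics/w32.png

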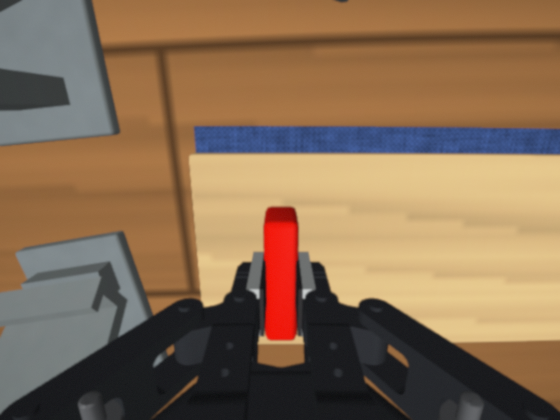

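```bash
python3 - <<'E'
from h import *
C=cam('wrist')
print(onz(C,[(195,127),(500,128.5)],.003).round(4).tolist())
print(onz(C,[(190,154),(500,153.5)],.033).round(4).tolist())
E
```

```text
[[0.5233, 0.1425, 0.003], [0.5172, -0.033, 0.003]]
[[0.5118, 0.1383, 0.033], [0.5073, -0.0144, 0.033]]
```

Call:
move_arm(
  increments=[
    [[0.001,0,0.006],0,0],
    [[0,0,0.005],0,0],
    [[0,0,0.003],0,0],
    [[0,0,0],0,0],
  ],
)

```text
time_s: 55.02
ee_pos: [0.4552, 0.0965, 0.0302]
ee_rot: [[0.999, -0.034, -0.003], [-0.034, -0.999, -0.0], [-0.003, 0.001, -1.0]]
ft_force: [-13.4, -0.6, 26.8]
opening: 0.162
```

Call:
move_arm(
  increments=[
    [[0,0,0.0015],0,0],
    [[0,0,0],0,0],
  ],
)

```text
time_s: 55.28
ee_pos: [0.4553, 0.0965, 0.0302]
ee_rot: [[0.999, -0.033, -0.004], [-0.033, -0.999, -0.001], [-0.004, 0.001, -1.0]]
ft_force: [-20.4, -0.9, 42.3]
opening: 0.162
```

Contact is firm. I'll ease off, release and look.

Call:
move_arm(
  increments=[
    [[0,0,-0.0035],0,0],
    [[0,0,0],0,0],
    [[0,0,0],0,0.25],
    [[0,0,0],0,0.4],
    [[0,0,0],0,0.5],
    [[0,0,-0.02],0,0.5],
    [[0,0,-0.04],0,0.5],
    [[-0.01,0,-0.05],0,0.5],
    [[-0.02,0.03,-0.05],0,0.5],
    [[-0.02,0.03,-0.05],0,0.5],
    [[0,0.02,-0.02],0,0.5],
    [[0,0,0],0,0.5],
  ],
)

```text
time_s: 56.78
ee_pos: [0.4032, 0.0173, 0.2616]
ee_rot: [[0.999, -0.037, 0.004], [-0.037, -0.999, -0.001], [0.004, 0.001, -1.0]]
ft_force: [0.6, 0.9, -0.8]
opening: 0.498
```

```bash
cat >> h.py <<'E'
def lidcheck(name,roi=(100,40,420,240)):
    C=cam('wrist');im=env.snapshot('wrist');save(im,name)
    h=cv2.cvtColor(im,cv2.COLOR_RGB2HSV).astype(int)
    lid=(mask(im,'lid')|mask(im,'red'));blue=((h[...,0]>105)&(h[...,0]<135)&(h[...,1]>100)).astype(np.uint8)
    for m,z,n in ((lid,.017,'lid'),(cv2.morphologyEx(lid|blue,cv2.MORPH_CLOSE,np.ones((5,5))),.003,'mat')):
        q=quad(biggest(m,roi));P=onz(C,q,z);print(n,P.round(4)[:,:2].tolist(),P.mean(0).round(4)[:2],[np.linalg.norm(P[i]-P[i-1]).round(4) for i in range(4)])
E
python3 - <<'E'
from h import *
go([.4,.0,.29],-2)
lidcheck('w33')
E
```

```text
t 56.77 pos [0.4032 0.0173 0.2616] yaw -2.11 turn -0.11 then shift [-0.0026  0.0174 -0.0284] len 0.033 open 0.498
lid [[0.5036, -0.0902], [0.3901, -0.0872], [0.3984, 0.1433], [0.5101, 0.1392]] [0.4505 0.0263] [np.float64(0.2295), np.float64(0.1135), np.float64(0.2307), np.float64(0.1119)]
mat [[0.5145, -0.0944], [0.3815, -0.0909], [0.3901, 0.1482], [0.5216, 0.1434]] [0.4519 0.0266] [np.float64(0.2379), np.float64(0.1331), np.float64(0.2392), np.float64(0.1316)]
```

View pics/w33.png

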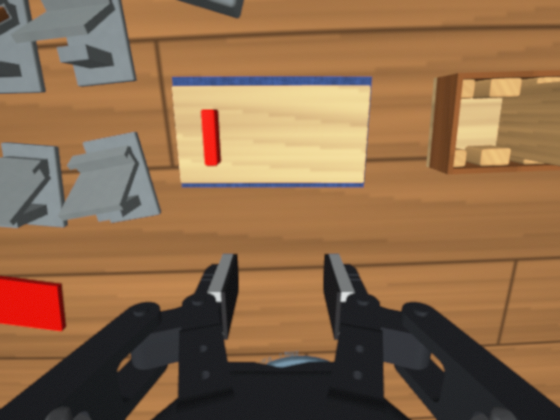

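The lid is back within about 1.5 mm of the mat's centre. Next is the diamond plaque.

```bash
python3 - <<'E'
from h import *
go([.555,.342,.28],-2)
E
```

```text
t 56.83 pos [0.4024 0.0181 0.2598] yaw -2.05 turn -0.05 then shift [ 0.1412 -0.329  -0.0202] len 0.359 open 0.498
```

Call:
move_arm(
  increments=[
    [[0.0176,-0.041,-0.015],0,0.6],
    [[0.0176,-0.041,-0.005],0,0.6],
    [[0.0176,-0.041,0],0,0.8],
    [[0.0176,-0.041,0],0,0.8],
    [[0.0176,-0.041,0],0,0.8],
    [[0.0176,-0.041,0],0,0.8],
    [[0.0176,-0.041,0],0,0.8],
    [[0.0176,-0.041,0],0,0.8],
    [[0,0,0],0,0.8],
  ],
)

```text
time_s: 57.95
ee_pos: [0.5532, 0.3441, 0.2757]
ee_rot: [[1.0, -0.031, -0.005], [-0.031, -1.0, -0.002], [-0.005, 0.002, -1.0]]
ft_force: [-0.9, 0.9, 0.0]
opening: 0.801
```

Call:
move_arm(
  increments=[
    [[0,0,0],-10,0.8],
    [[0,0,0],-10,0.8],
    [[0,0,0],-10,0.8],
    [[0,0,0],-10,0.8],
    [[0,0,0],-10,0.8],
    [[0,0,0],-10,0.8],
    [[0,0,0],-10,0.8],
    [[0,0,0.02],-10,0.8],
    [[0,0,0.02],-10,0.8],
    [[0,0,0.01],0,0.8],
    [[0,0,0],0,0.8],
  ],
)

```text
time_s: 59.32
ee_pos: [0.5533, 0.3409, 0.2281]
ee_rot: [[0.037, 0.999, -0.003], [0.999, -0.037, -0.001], [-0.001, -0.003, -1.0]]
ft_force: [-0.5, -0.1, 0.5]
opening: 0.802
```

```bash
python3 - <<'E'
from h import *
go([.55,.342,.23],88)
import json
s=env.sense(); json.dump({k:np.array(v).tolist() for k,v in s.items()},open('s34.json','w'))
im=env.snapshot('wrist');save(im,'w34');save(cv2.resize(im[80:300,150:430],None,fx=2.7,fy=2.7,interpolation=cv2.INTER_CUBIC),'w34c')
E
```

```text
t 59.33 pos [0.5533 0.3409 0.2281] yaw 87.89 turn -0.11 then shift [ 0.0009 -0.0034 -0.0019] len 0.004 open 0.802
```

View pics/w34c.png

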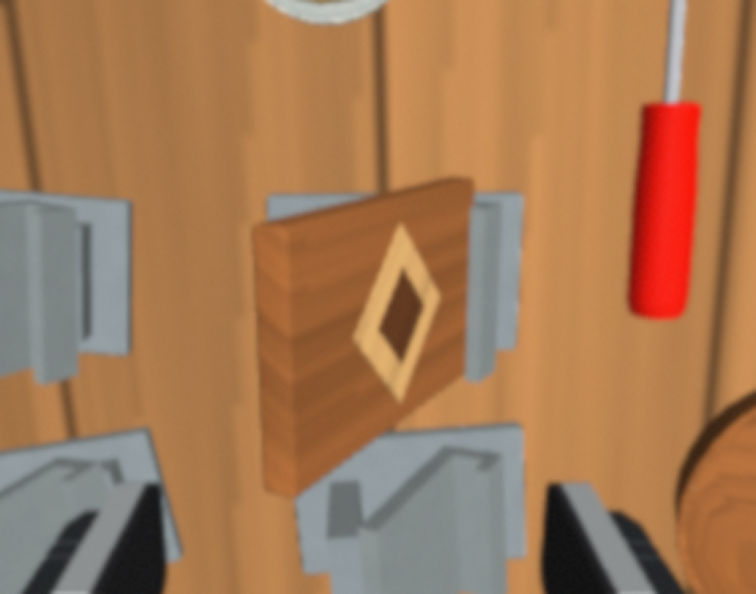

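```bash
python3 - <<'E'
from h import *
import json
C=cam('wrist',json.load(open('s34.json')))
f=lambda x,y:(150+(x+.5)/2.7-.5,80+(y+.5)/2.7-.5)
m,y=edge(C,f(289,234),f(296,498)); edge(C,f(254,228),f(264,490),.141)
grip(m,y)
E
```

```text
mid [0.5352 0.3395 0.147 ] len 0.0786 yaw -1.85
mid [0.5251 0.3399 0.141 ] len 0.0797 yaw -1.89
target [0.5412 0.3393 0.104 ]
t 59.38 pos [0.554  0.3412 0.2294] yaw 87.92 turn -0.24 then shift [-0.0023 -0.0128  0.1254] len 0.126 open 0.799
```

Call:
move_arm(
  increments=[
    [[-0.0015,-0.0128,0.01],-0.2,0.8],
    [[0,0,0.035],0,0.8],
    [[0,0,0.04],0,0.8],
    [[0,0,0.038],0,0.8],
    [[0,0,0],0,0.7],
    [[0,0,0],0,0.4],
    [[0,0,0],0,0.3],
    [[0,0,0],0,0.2],
    [[0,0,0],0,0.1],
    [[0,0,0],0,0],
    [[0,0,0],0,0],
  ],
  newtons=20,
)

```text
time_s: 60.75
ee_pos: [0.5449, 0.341, 0.1114]
ee_rot: [[0.031, 0.999, 0.009], [1.0, -0.031, 0.003], [0.003, 0.009, -1.0]]
ft_force: [0.5, -1.5, 5.6]
opening: 0.358
```

```bash
python3 - <<'E'
from h import *
save(env.snapshot('wrist'),'w35')
E
```

```text
(no output)
```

View pics/w35.png

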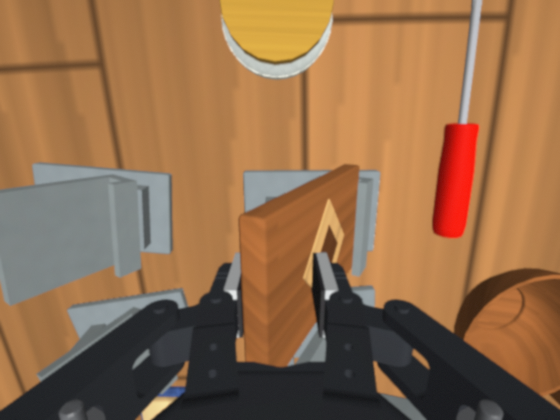

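The diamond plaque sits between the pads as the others did, so I lift.

Call:
move_arm(
  increments=[
    [[0,-0.004,-0.007],0,0],
    [[0,-0.004,-0.007],0,0],
    [[0,-0.003,-0.006],0,0],
    [[0,0.001,-0.01],0,0],
    [[0,0.003,-0.01],0,0],
    [[0,0.004,-0.01],0,0],
    [[0,0.004,-0.01],0,0],
    [[0,0.002,-0.015],0,0],
    [[0,0.002,-0.02],0,0],
    [[0,0,-0.025],0,0],
    [[0,0,-0.025],0,0],
    [[0,0,0],0,0],
  ],
  newtons=20,
)

```text
time_s: 62.3
ee_pos: [0.5469, 0.3407, 0.255]
ee_rot: [[0.031, 1.0, 0.003], [1.0, -0.031, 0.002], [0.002, 0.003, -1.0]]
ft_force: [0.6, 0.6, -1.3]
opening: 0.133
```

Call:
move_arm(
  increments=[
    [[0,0,-0.02],0,0],
    [[0,0,-0.015],0,0],
    [[0,0,0],0,0],
    [[0,0,0],0,0],
  ],
  newtons=60,
)

```text
time_s: 62.8
ee_pos: [0.5463, 0.3399, 0.2862]
ee_rot: [[0.031, 1.0, -0.001], [1.0, -0.031, -0.0], [-0.0, -0.001, -1.0]]
ft_force: [-0.6, 0.9, -1.0]
opening: 0.131
```

```bash
python3 - <<'E'
from h import *
save(env.snapshot('wrist'),'w36')
go([.459,-.2085,.30],88.2)
E
```

```text
t 62.85 pos [0.5461 0.3399 0.2859] yaw 88.22 turn 0.02 then shift [-0.5508 -0.0699 -0.0141] len 0.555 open 0.131
```

View pics/w36.png

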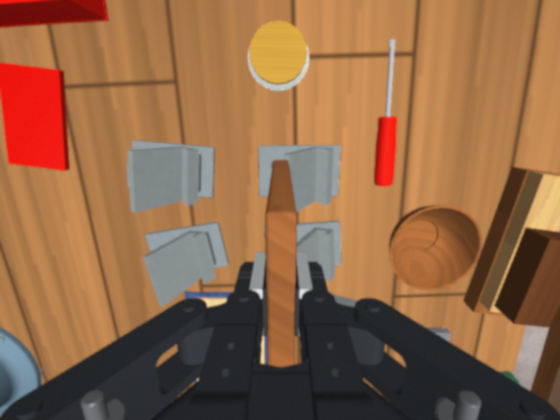

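Call:
move_arm(
  increments=[
    [[-0.05,-0.0064,-0.0013],0,0],
    [[-0.05,-0.0064,-0.0013],0,0],
    [[-0.05,-0.0064,-0.0013],0,0],
    [[-0.05,-0.0064,-0.0013],0,0],
    [[-0.05,-0.0064,-0.0013],0,0],
    [[-0.05,-0.0064,-0.0013],0,0],
    [[-0.05,-0.0064,-0.0013],0,0],
    [[-0.05,-0.0064,-0.0013],0,0],
    [[-0.05,-0.0064,-0.0013],0,0],
    [[-0.05,-0.0064,-0.0013],0,0],
    [[-0.05,-0.0064,-0.0013],0,0],
  ],
)

```text
time_s: 64.22
ee_pos: [0.4583, -0.2089, 0.3005]
ee_rot: [[0.031, 1.0, -0.001], [1.0, -0.031, 0.001], [0.001, -0.001, -1.0]]
ft_force: [1.0, -0.4, -1.6]
opening: 0.132
```

Call:
move_arm(
  increments=[
    [[0,0,0],10,0],
    [[0,0,0],10,0],
    [[0,0,0],10,0],
    [[0,0,0],10,0],
    [[0,0,0],10,0],
    [[0,0,0],10,0],
    [[0,0,0],10,0],
    [[0,0,0],10,0],
    [[0,0,0],7.6,0],
    [[0,0,0],0,0],
  ],
)

```text
time_s: 65.47
ee_pos: [0.4588, -0.2074, 0.3004]
ee_rot: [[1.0, 0.012, -0.001], [0.012, -1.0, 0.001], [-0.001, -0.001, -1.0]]
ft_force: [1.7, 0.5, -1.8]
opening: 0.128
```

```bash
python3 - <<'E'
from h import *
go([.459,-.2085,.16],.6)
E
```

```text
t 65.47 pos [ 0.4588 -0.2074  0.3004] yaw 0.71 turn 0.11 then shift [0.0002 0.0011 0.1404] len 0.14 open 0.128
```

Call:
move_arm(
  increments=[
    [[0,0.001,0.04],0,0],
    [[0,0,0.05],0,0],
    [[0,0,0.04],0,0],
    [[0,0,0.01],0,0],
    [[0,0,0],0,0],
    [[0,0,0],0,0],
  ],
)

```text
time_s: 66.22
ee_pos: [0.4603, -0.2094, 0.1633]
ee_rot: [[1.0, 0.011, 0.003], [0.011, -1.0, -0.002], [0.003, 0.002, -1.0]]
ft_force: [1.1, -0.3, -0.4]
opening: 0.128
```

```bash
python3 -c "
from h import *
rackcheck('w37')"
```

```text
t 66.22 pos [ 0.4603 -0.2094  0.1633] yaw 0.65 turn 0.05 then shift [-0.0024  0.103   0.0663] len 0.123 open 0.128
[ 1.1 -0.3 -0.4]
```

View pics/w37c.png

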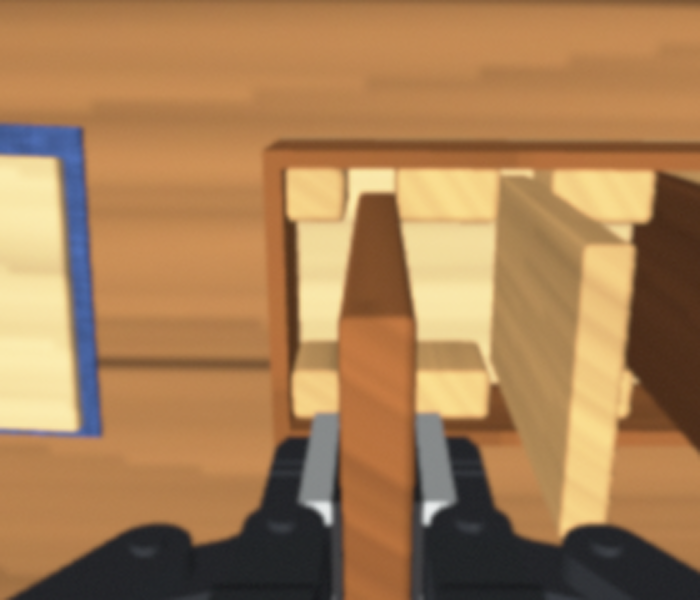

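Same relation as before: gap at 346–396, foot at 358–397. I descend.

Call:
move_arm(
  increments=[
    [[-0.001,0,0.015],0,0],
    [[0,0,0.015],0,0],
    [[0,0,0.013],0,0],
    [[0,0,0],0,0],
  ],
)

```text
time_s: 66.78
ee_pos: [0.4571, -0.2078, 0.1162]
ee_rot: [[1.0, 0.011, -0.003], [0.011, -1.0, 0.002], [-0.003, -0.002, -1.0]]
ft_force: [0.5, 0.1, -1.3]
opening: 0.135
```

Call:
move_arm(
  increments=[
    [[0.001,0.0004,0.006],0,0],
    [[0,0,0.005],0,0],
    [[0,0,0],0,0],
  ],
)

```text
time_s: 67.15
ee_pos: [0.459, -0.2088, 0.1068]
ee_rot: [[1.0, 0.011, -0.0], [0.011, -1.0, 0.0], [-0.0, -0.0, -1.0]]
ft_force: [0.3, 0.0, -0.2]
opening: 0.129
```

Call:
move_arm(
  increments=[
    [[0,0,0.002],0,0],
    [[0,0,0.002],0,0],
    [[0,0,0],0,0],
  ],
)

```text
time_s: 67.53
ee_pos: [0.4594, -0.2093, 0.1042]
ee_rot: [[1.0, 0.011, 0.0], [0.011, -1.0, -0.0], [0.0, 0.0, -1.0]]
ft_force: [-1.8, 0.4, 6.1]
opening: 0.127
```

Call:
move_arm(
  increments=[
    [[0,0,-0.001],0,0],
    [[0,0,0],0,0.25],
    [[0,0,0],0,0.35],
    [[0,0,0],0,0.36],
    [[0,0,-0.02],0,0.36],
    [[0,0,-0.04],0,0.36],
    [[0,0,-0.05],0,0.4],
    [[0,0,-0.05],0,0.4],
    [[-0.03,0.03,-0.03],0,0.4],
    [[0,0.02,0],0,0.4],
    [[0,0,0],0,0.4],
  ],
)

```text
time_s: 68.9
ee_pos: [0.4294, -0.2599, 0.293]
ee_rot: [[1.0, 0.009, -0.001], [0.009, -1.0, 0.001], [-0.001, -0.001, -1.0]]
ft_force: [-0.2, -0.3, -1.2]
opening: 0.4
```

```bash
python3 - <<'E'
from h import *
go([.64,.085,.25],.6)
import json
s=env.sense(); json.dump({k:np.array(v).tolist() for k,v in s.items()},open('s38.json','w'))
im=env.snapshot('wrist');save(im,'w38');save(cv2.resize(im[60:260,130:410],None,fx=2.8,fy=2.8,interpolation=cv2.INTER_CUBIC),'w38c')
S=env.snapshot('scene');save(cv2.resize(S[90:240,190:320],None,fx=5,fy=4,interpolation=cv2.INTER_CUBIC),'s38c')
E
```

```text
t 68.9 pos [ 0.4294 -0.2599  0.293 ] yaw 0.51 turn -0.09 then shift [ 0.2142 -0.3427  0.043 ] len 0.406 open 0.4
```

View pics/w38c.png

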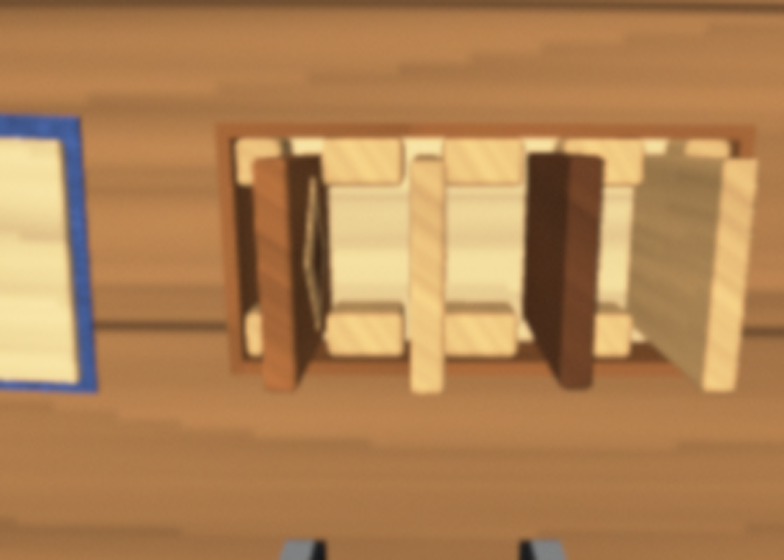

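View pics/s38c.png

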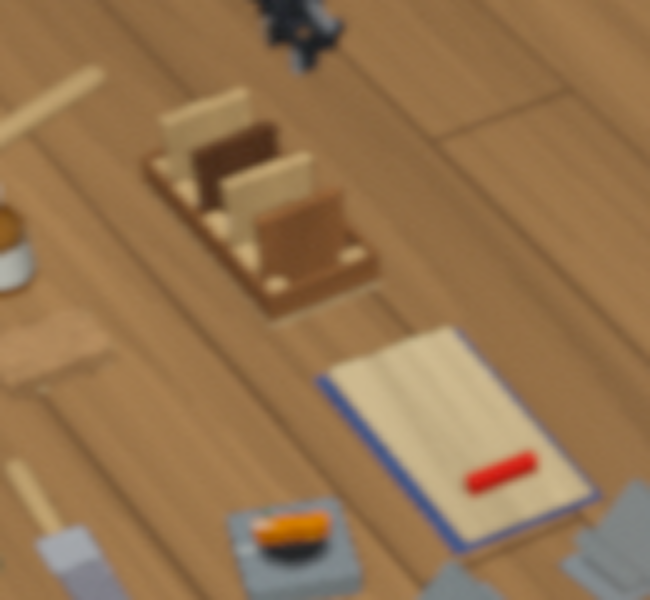

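All four plaques stand level in their own slots and the lid is centred. Next is the switch.

Call:
move_arm(
  increments=[
    [[0.026,-0.043,0],0,0.5],
    [[0.026,-0.043,0],0,0.5],
    [[0.026,-0.043,0],0,0.5],
    [[0.026,-0.043,0],0,0.5],
    [[0.026,-0.043,0],0,0.5],
    [[0.026,-0.043,0],0,0.5],
    [[0.026,-0.043,0],0,0.5],
    [[0.026,-0.042,0],0,0.5],
    [[0,0,0],-10,0.5],
    [[0,0,0],-10,0.5],
    [[0,0,0],-10,0.5],
    [[0,0,0],-10,0.5],
  ],
)

```text
time_s: 70.5
ee_pos: [0.6331, 0.0873, 0.2921]
ee_rot: [[0.754, 0.657, -0.003], [0.657, -0.754, 0.0], [-0.002, -0.002, -1.0]]
ft_force: [-0.0, 0.1, -0.3]
opening: 0.499
```

Call:
move_arm(
  increments=[
    [[0,0,0],-10,0.5],
    [[0,0,0],-10,0.5],
    [[0,0,0],-10,0.5],
    [[0,0,0],-10,0.5],
    [[0,0,0],-10,0.5],
    [[0,0,0],-10,0.5],
    [[0,0,0],-10,0.5],
    [[0,0,0],-10,0.5],
    [[0,0,0],-10,0.5],
    [[0,0,0],-10,0.5],
    [[0,0,0.01],-10,0.5],
    [[0,0,0],-10,0.5],
  ],
)

```text
time_s: 72.0
ee_pos: [0.6326, 0.0872, 0.2811]
ee_rot: [[-0.946, 0.325, -0.005], [0.325, 0.946, 0.001], [0.005, -0.001, -1.0]]
ft_force: [0.3, 1.0, 0.3]
opening: 0.501
```

```bash
python3 - <<'E'
from h import *
go([.64,.085,.2],163); print(np.degrees(env.sense()['joint_positions']).round(0))
import json
s=env.sense(); json.dump({k:np.array(v).tolist() for k,v in s.items()},open('s39.json','w'))
C=cam('wrist');im=env.snapshot('wrist');save(im,'w39')
c=biggest(mask(im,'orange'));r=cv2.minAreaRect(c);b=cv2.boxPoints(r);print(r);print(onz(C,[r[0]],.089),onz(C,b,.089).round(4).tolist())
E
```

```text
t 72.0 pos [0.6326 0.0872 0.2811] yaw 161.03 turn -1.97 then shift [-0.0077  0.      0.0811] len 0.081 open 0.501
[ -2.  11.  88.   0.  82. -73.]
((282.124755859375, 188.00518798828125), (13.155251502990723, 50.45621871948242), 2.385944128036499)
[[0.63661184 0.08693076 0.089     ]] [[0.6612, 0.0695, 0.089], [0.608, 0.0904, 0.089], [0.6132, 0.1036, 0.089], [0.6666, 0.0833, 0.089]]
```

View pics/w39.png

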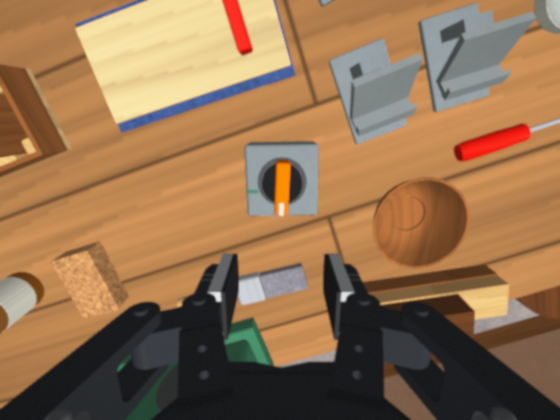

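```bash
python3 - <<'E'
from h import *
import json
C=cam('wrist',json.load(open('s39.json'))); im=cv2.imread('pics/w39.png')
P=onz(C,[(246.5,143),(318.5,143),(318.5,215.5),(247,215.5)],.046);print(P.round(4).tolist(),P.mean(0).round(4))
print(onz(C,[(281,182.5)],.061))
cv2.imwrite('pics/w39c.png',cv2.resize(im[130:230,235:330],None,fx=6,fy=6,interpolation=cv2.INTER_CUBIC))
E
```

```text
[[0.5805, 0.0613, 0.046], [0.6083, 0.1426, 0.046], [0.6956, 0.1161, 0.046], [0.666, 0.0297, 0.046]] [0.6376 0.0874 0.046 ]
[[0.63621859 0.0857753  0.061     ]]
```

View pics/w39c.png

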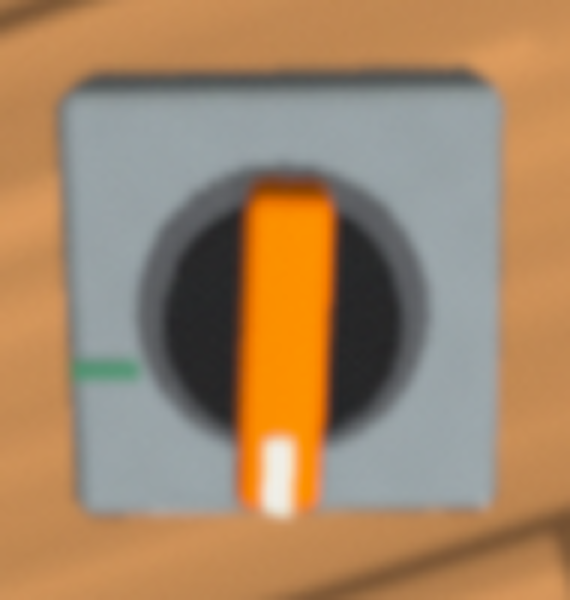

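```bash
python3 - <<'E'
from h import *
go([.6368,.0868,.066],159.5)
E
```

```text
t 72.05 pos [0.6329 0.0872 0.2816] yaw 161.23 turn 1.73 then shift [-0.0038  0.001   0.2156] len 0.216 open 0.502
```

Call:
move_arm(
  increments=[
    [[-0.004,0.001,0.03],1.7,0.5],
    [[0,0,0.04],0,0.5],
    [[0,0,0.04],0,0.5],
    [[0,0,0.03],0,0.5],
    [[0,0,0],0,0.5],
    [[0,0,0],0,0.5],
  ],
)

```text
time_s: 72.8
ee_pos: [0.6386, 0.086, 0.1451]
ee_rot: [[-0.933, 0.36, 0.001], [0.36, 0.933, 0.0], [-0.001, 0.0, -1.0]]
ft_force: [-0.3, -0.5, 0.9]
opening: 0.502
```

```bash
python3 - <<'E'
from h import *
go([.6368,.0868,.066],159.5)
C=cam('wrist');im=env.snapshot('wrist');save(im,'w40')
c=biggest(mask(im,'orange'));r=cv2.minAreaRect(c);b=cv2.boxPoints(r);print(r);print(onz(C,[r[0]],.089),onz(C,b,.089).round(4).tolist())
E
```

```text
t 72.8 pos [0.6386 0.086  0.1451] yaw 158.9 turn -0.6 then shift [0.0019 0.0001 0.0791] len 0.079 open 0.502
((281.5, 225.5), (79.0, 21.0), 90.0)
[[0.63658169 0.08691768 0.089     ]] [[0.6083, 0.0904, 0.089], [0.6133, 0.1032, 0.089], [0.6672, 0.0832, 0.089], [0.6619, 0.0692, 0.089]]
```

View pics/w40.png

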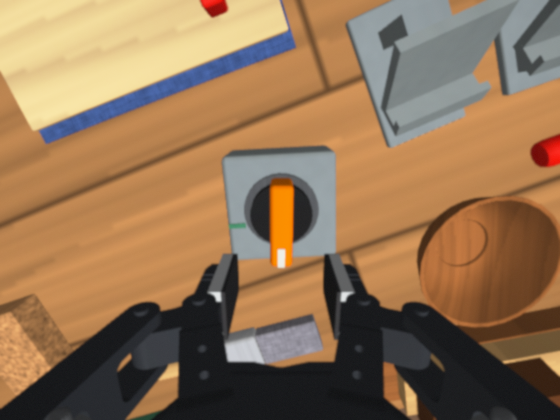

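Call:
move_arm(
  increments=[
    [[0.001,0,0.03],0,0.5],
    [[0,0,0.03],0,0.5],
    [[0,0,0.018],0,0.5],
    [[0,0,0],0,0.3],
    [[0,0,0],0,0],
    [[0,0,0],0,0],
    [[0,0,0],0,0],
    [[0,0,0],0,0],
  ],
  newtons=60,
)

```text
time_s: 73.85
ee_pos: [0.638, 0.0864, 0.0674]
ee_rot: [[-0.933, 0.36, 0.002], [0.36, 0.933, 0.001], [-0.002, 0.001, -1.0]]
ft_force: [-0.2, 5.2, 4.6]
opening: 0.173
```

Call:
move_arm(
  increments=[
    [[0,0,0],7,0],
    [[0,0,0],7,0],
    [[0,0,0],7,0],
    [[0,0,0],7,0],
    [[0,0,0],7,0],
    [[0,0,0],7,0],
    [[0,0,0],7,0],
    [[0,0,0],7,0],
    [[0,0,0],7,0],
    [[0,0,0],7,0],
    [[0,0,0],2,0],
    [[0,0,0],0,0],
  ],
)

```text
time_s: 75.35
ee_pos: [0.6388, 0.0871, 0.0674]
ee_rot: [[0.051, 0.999, 0.005], [0.999, -0.051, 0.001], [0.002, 0.005, -1.0]]
ft_force: [4.3, 7.3, 1.7]
opening: 0.172
```

```bash
python3 - <<'E'
from h import *
go([.6368,.0868,.066],86); print(env.sense()['moment'],env.sense()['ft_force'])
save(env.snapshot('wrist'),'w41')
E
```

```text
t 75.35 pos [0.6388 0.0871 0.0674] yaw 87.07 turn 1.07 then shift [-0.0005 -0.002   0.0014] len 0.002 open 0.172
[ 1.29270944 -0.55697807  0.88947678] [4.25318281 7.25371792 1.69402284]
```

View pics/w41.png

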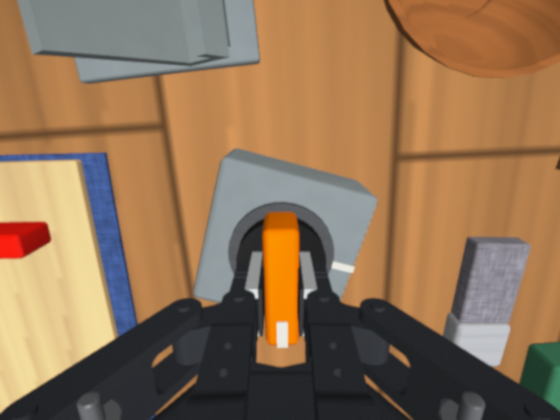

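Call:
move_arm(
  increments=[
    [[0,0,0],0,0.2],
    [[0,0,0],0,0.4],
    [[0,0,0],0,0.5],
    [[0,0,-0.03],0,0.5],
    [[0,0,-0.05],0,0.5],
    [[0,0,-0.05],0,0.5],
    [[0,0,-0.05],0,0.5],
    [[0,0,-0.03],0,0.5],
    [[0,0,0],0,0.5],
    [[0,0,0],0,0.5],
  ],
)

```text
time_s: 76.65
ee_pos: [0.6362, 0.0857, 0.2741]
ee_rot: [[0.054, 0.999, -0.003], [0.999, -0.054, -0.0], [-0.0, -0.003, -1.0]]
ft_force: [-0.8, 0.1, -0.7]
opening: 0.498
```

```bash
python3 - <<'E'
from h import *
go([.4,.0,.3],87)
C=cam('wrist');im=env.snapshot('wrist');save(im,'w42')
c=biggest(mask(im,'orange'));r=cv2.minAreaRect(c);b=onz(C,cv2.boxPoints(r),.089);e=max([b[1]-b[0],b[2]-b[1]],key=np.linalg.norm);print(r,np.degrees(np.arctan2(e[1],e[0])))
E
```

```text
t 76.65 pos [0.6362 0.0857 0.2741] yaw 86.91 turn -0.09 then shift [-0.098  -0.2314 -0.0259] len 0.253 open 0.498
((283.5, 182.0), (52.0, 13.0), 90.0) -92.50462508542543
```

View pics/w42.png

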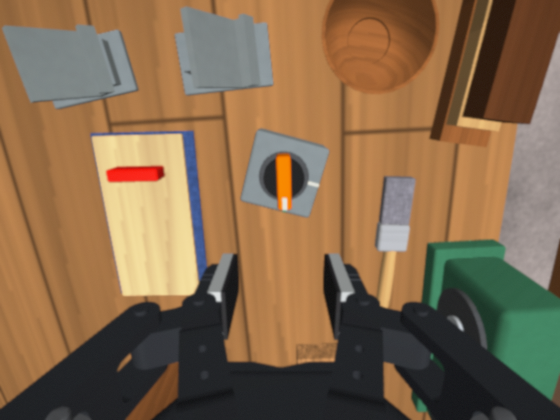

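The switch bar stays at -92.5° against about -20.5° at the start: 72° turned, and it didn't slip back. Now a final check of lid and rack.

Call:
move_arm(
  increments=[
    [[-0.02,-0.035,-0.02],0,0.5],
    [[-0.02,-0.035,-0.02],0,0.5],
    [[-0.02,-0.035,-0.02],0,0.5],
    [[-0.02,-0.035,-0.02],0,0.5],
    [[-0.02,-0.035,-0.01],0,0.5],
    [[-0.02,-0.025,0],0,0.5],
    [[0,0,0],0,0.5],
    [[0,0,0],0,0.5],
  ],
)

```text
time_s: 77.7
ee_pos: [0.431, -0.023, 0.3649]
ee_rot: [[0.054, 0.999, -0.002], [0.999, -0.054, 0.001], [0.001, -0.002, -1.0]]
ft_force: [0.9, 0.1, 0.0]
opening: 0.499
```

```bash
python3 - <<'E'
from h import *
go([.4,.0,.3],87)
lidcheck('w43',(100,0,460,330))
S=env.snapshot('scene');save(S,'s43');save(env.snapshot('top'),'t43')
E
```

```text
t 77.7 pos [ 0.431  -0.023   0.3649] yaw 86.91 turn -0.09 then shift [ 0.0213 -0.0321  0.0649] len 0.075 open 0.499
lid [[0.5095, 0.1392], [0.5034, -0.0899], [0.3903, -0.0869], [0.3982, 0.1435]] [0.4503 0.0265] [np.float64(0.1114), np.float64(0.2292), np.float64(0.1131), np.float64(0.2305)]
mat [[0.5211, 0.1417], [0.5128, -0.0947], [0.3816, -0.0909], [0.3901, 0.1462]] [0.4514 0.0256] [np.float64(0.1311), np.float64(0.2365), np.float64(0.1312), np.float64(0.2372)]
```

View pics/w43.png

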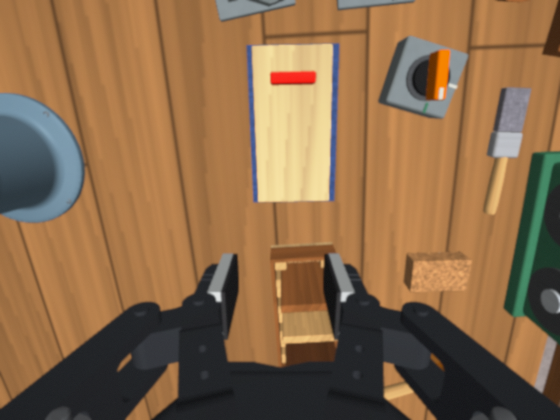

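View pics/s43.png

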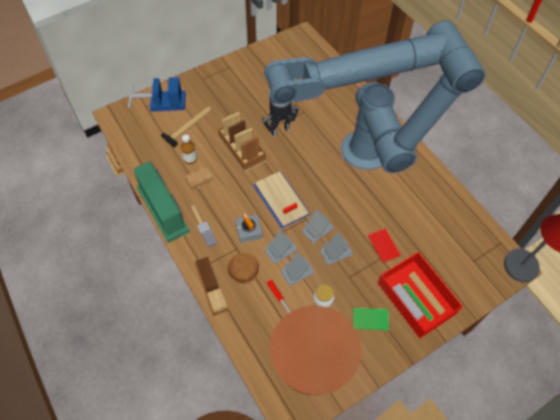

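View pics/t43.png

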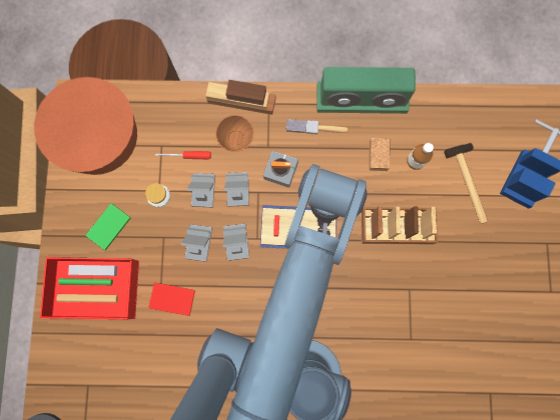

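The top view shows all four plaques in the rack (400,225), the lid centred on the mat (299,228), the switch turned (281,165) and everything else where it started. I hand in.

```bash
python3 - <<'E'
from h import *
print(env.sign_off())
E
```

```text
the job is handed in; nothing more can be done
None
```

The job is done as asked and handed in, finished at about 78 s of the 210 s. I put the lid on the mat, stood all four plaques in their own rack slots, and only then turned the fan switch on.

- **Lid:** after the third plaque it had been knocked about 46 mm off the mat's centre, so I picked it up and laid it again. In the last check its centre was within about 1.5 mm of the mat's, parallel to it and handle up.
- **Plaques:** each one went down until its foot touched the rack floor. The ring's top end measured at the fully-down height of 138 mm. The bars plaque's measured length there was 1 mm short of the ring's, which is within picture accuracy. I compared the flower and diamond only by eye; all four tops look level.
- **Switch:** the bar turned about 72° (about 1.25 rad) clockwise. It held that angle after release and did not slip back, so I take it as on; I had no direct reading of the joint angle.
- **Forces:** the bars plaque and the second lid placing briefly reached 42 to 46 N at the wrist. That was the held object pressing on the floor or mat, below the 120 N wrist limit, and I eased off at once.
- **Other objects:** the mallet, bowl, oil, wax, brush and the red and green look-alikes appear unmoved in the last top picture.

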